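# Lower the ratchet lift and slide the dish onto the stirrer

### The arm

A 7-joint arm with a two-finger parallel gripper is mounted at the origin on the work surface; the furniture and walls round the work are solid. World frame = base frame: x ahead of the robot, y to its left, z up, the work surface at z = 0. Lengths are in m, angles in degrees, forces in N, time in s.
With the tool pointing down it reaches from about 0.425 to 0.875 m from the base axis. Payload 4.7 kg.
Tool frame: the origin (TCP) lies at the very end of the fingers, on their centre line; the grasp point (between the pads) lies 19 mm behind it; z points along the fingers, y is the direction in which the jaws open and shut (so a half turn about z gives the same grasp; the last joint's range is limited). The gripper opens to 87 mm and grips with 3 to 60 N. Pads are 19 mm wide; open, the fingers measure 117 mm over their backs; the gripper's body (75 mm by 190 mm) begins 51 mm behind the grasp point.
Start: joints at [65.724, 18.392, -4.016, 83.108, 1.295, 78.541, -3.26], TCP at [0.276, -0.589, 0.189] pointing down, gripper open.
Joint ranges: [-163.93, 163.93], [-17.29, 119.83], [-79.2, 71.16], [3.27, 140.29], [-89.18, 269.18], [5.43, 117.66], [-154.24, 154.24]. Speed limits (degrees/s): [147.25, 147.25, 180, 180, 180, 180, 180].

### API

Orientations are given as [roll, pitch, yaw] about the fixed x, y, z axes, in that order (R = Rz(yaw) Ry(pitch) Rx(roll)).
In Python, from cell import * gives the robot as it stands.
- The arm moves only by the tool arm_command, never from a script. Its argument "targets" is a list that holds one entry, the list of rows, each a list of 7 numbers: the shift along the tool's x, y, z in m, then the turn, a rotation vector about the tool's x, y, z in degrees, then the gripper's target within -1 to 1 (shut at 1, half-way at 0, fully open at -1). In form: [[[tx, ty, tz, rx, ry, rz, claw], ...]]. A call has 1 to 10 rows; each row is the pose to reach, as a shift and turn from the pose commanded when the call began, along the tool's axes at that moment; what a row does not reach only later rows make up. A row lasts 1/10 s, in which the tool goes at most 50 mm and 8.59 degrees, less where a joint would pass 70% of its speed; a pose out of reach is approached as far as the arm can. A call with a gripper value outside its range is refused whole. The fingers move at their own pace and stop on an object; "newtons" is the grip in N (left out, the last holds). Time passes only in rows, so rows that repeat a pose let the fingers close. It gives the time, the measured TCP pose, the force and the opening at its end, in the units of the state.
- get_obs(): the state, without advancing time (a new reading comes with each control period).
- read_camera(name): name is "side" or "top" or "wrist"; returns a dict with "img" (480x640x3 uint8, red, green, blue), "z_map" (480x640 float32, m along the optical axis (not along the pixel's ray), 0 where there is no reading), "K" (3x3 intrinsics, pixels), "origin" and "attitude" of the camera in the world. Camera axes: x right, y down, z forward; pixel columns grow to the right and rows downward; lengths in m; the calibration is good to about 2 mm. A picture is of the moment at which its call begins.
- sign_off(): hands the job in, once; it reports no verdict.
Trained networks look in the newest picture that a camera, given by its name, has taken for a name from the list of things; names that differ only in an ending like _2 or _b are one class to them, and where a whole thing is asked for, a point or a joint stands for the part that bears it (a point fixed in the world has none). Each returns a list of dicts, best first, with "conf" (0 to 1); they miss things now and then, are a little off and sometimes report something else, mostly with a low value. They report only what shows in the picture. A call takes as long as a camera call. They do not tell look-alikes from the thing itself.
- search_frame(thing, camera): "position" ([column, row] in pixels, amid what is visible of it).
The state is a dict: "time_s": time; "qpos": joint angles; "joint_velocities": joint speeds; "effort": joint torques, N m; "tool_pos": TCP position; "tool_rot": TCP orientation; "force": force on the tool from outside, world axes, zero at the start; "wrist_torque": the same for the moment, N m; "grip_width": finger opening in m.
Only numpy, scipy, OpenCV 4.12 (cv2) and the standard library are available. Lean on these libraries where they do the work, as an engineer would, in place of code of your own. Each camera call takes 0.05 s, during which the arm holds its last target.

### The job

One of the three small containers (blue-lidded pot, white-lidded pot, amber dropper bottle) has been left under the lever of the sample lift: set that one aside upright on the bench and leave the other two where they stand. Then lower the lift by pressing the red button in the lever's grip and keeping it pressed while you swing the lever all the way down, and let go so that the button pops back out and the lever is latched there. Finally slide the glass dish across from the lowered platform onto the middle of the stirrer's round plate.

Things in the scene. Friction and masses are not known exactly. Their poses are not given: they have to be found in the camera images.
- lift: Grey bench lift, fixed; origin on the bench under the centre of its blue platform. Its +y points to the magnetic stirrer fixed beside it (housing 71 mm high, x -76 to 83, y +33 to +192 mm in this frame, knobs to x -96 mm, round plate on top); its -y is the way the lever reaches. Base, column and lever cheeks lie within x +-40, y -95 to +30 mm, up to 100 mm high.
- platform_top (a point): Centre of the top of the blue lift platform (92 x 90 mm, 4 mm lips along its two sides x = +-44 mm, open towards stirrer and lever). It goes down with the lever: top 151 mm above the bench when raised, 105 to 107 mm when the lever is latched down.
- plate_center (a point): Centre of the top of the stirrer's round plate, 104 mm above the bench, plate radius 61 mm; in the lift's frame at (4, 110, 104) mm. The platform's edge ends 4 mm from the plate's edge, so that the dish slides across the gap.
- lever_pivot (a point): Axis of the lever, at (0, -55, 90) mm in the lift's frame, along the lift's x. The lever points to the lift's -y, 1.0 rad above level when raised and 0.2 rad below level when down. Its black grip, 26 wide and 24 mm thick, lies 90 to 180 mm from the pivot; when down its underside is 40 to 60 mm above the bench, so a container below blocks it.
- lever (a joint): Ratchet lever, rad: 0 = raised, growing as it swings down about the lift's +x axis; 1.2 = bottom stop. Latching notches at 0, 0.4, 0.8 and 1.16 to 1.2. A tooth blocks it unless the button is pressed over 4 mm; with the button in it is stiff (about 7 N at the button) and stays where it is left. With the button out it is held in its notch.
- release (a joint): Red release button in the grip, m: 0 = out, 0.006 = fully pressed. Sprung (1.4 N at first, 4 N fully in). It stays part-way in (0.004) between notches and comes fully out only in a notch.
- button_face (a point): Centre of the outer face of the red button (18 x 24 mm, standing 8 mm out of the grip's upper side), 150 mm from the pivot along the lever and 20 mm off the lever's centre line. Its axes: -y along the lever from the pivot to its end, +z out of the button (press along -z), x along the lever axis.
- dish_center (a point): Centre (half-way up) of the clear glass dish, 71 mm across and 15 mm high, 40 g; at first on the lift platform.
- pot_blue_center (a point): Centre (half-way up) of the white sample pot with blue lid, 47 mm across, 66 mm high.
- pot_white_center (a point): Centre (half-way up) of the white sample pot with white lid, 47 mm across, 66 mm high. Right of the lift the bench is free of other things from x = 0.34 m to its far edge at x = 0.64 m and out to its right edge at y = -0.41 m (world), apart from the three containers.
- dropper_center (a point): Centre (half-way up) of the small amber dropper bottle with black cap, 33 mm across, 85 mm high. The three containers stand on the bench and swap places: one under the lever's end (204 to 222 mm from the lift's origin along its -y axis), one close behind the lever (+x side), one beyond its end.
Things that resemble listed ones, but are neither listed nor needed, are in the scene too. What is meant by the part that bears dropper_center is not turquoise, and is the larger of those in its own colour.

How it is judged:
By the outcome, as a careful person would: the job done as asked, in the order asked, and still so for the second after the job is handed in, with the robot touching nothing.
It also fails if it takes over 72 s, if anything falls off the work surface, if the arm or the gripper's body presses on something with over 40 N, if the wrist force passes 120 N, or if a joint passes its speed limit or range.

## Working session

There is one attempt and no reset: what is moved stays moved. The work goes in short steps, Python scripts to look and compute and a tool call to move; the robot and the scene stay as the last step left them, time stands still between calls to the robot, and variables do not carry over. Pictures are saved under pics/ and viewed, and the job is handed in when it is done.

Besides the shell and the picture viewer there is one more tool, called after ">>>" as name(argument=value, ...), one argument or row to a line, values as JSON. arm_command: Moves the arm, as the interface text tells. Its arguments: {"type":"object","properties":{"targets":{"type":"array","items":{"type":"array","items":{"type":"array","items":{"type":"number"}}}},"newtons":{"type":"number"}},"required":["targets"]}

```bash
ls; mkdir -p pics
python3 - <<'E'
from cell import *
import cv2,numpy as np
o=get_obs(); print(o)
for n in ["side","top","wrist"]:
    d=read_camera(n); cv2.imwrite(f"pics/{n}0.png",d["img"][:,:,::-1]); print(n,d["K"],d["origin"],d["attitude"])
    np.savez(f"/tmp/{n}0.npz",**d)
    for t in ["lift","platform_top","lever","button_face","release","dish_center","pot_blue_center","pot_white_center","dropper_center"]:
        try: print(t,[(r["position"],round(r["conf"],2)) for r in search_frame(t,n)])
        except Exception as e: print(t,e)
E
```

```text
pics
{'time_s': 0.0, 'qpos': array([65.72565593, 18.43832323, -4.01604968, 83.17598177,  1.29586199,
       78.53996726, -3.25959996]), 'joint_velocities': array([-0.01734005,  0.03899933,  0.05211432,  0.04099823,  0.06502229,
        0.01444954,  0.01262677]), 'effort': array([ 1.48043564e-04, -4.91282880e+01, -4.03704699e-01, -3.12534606e+01,
       -6.39087427e-02,  4.35312814e-02,  2.01410489e-04]), 'tool_pos': array([ 0.2752335 , -0.58816482,  0.18746053]), 'tool_rot': array([-1.79891022e+02,  6.46204287e-03,  2.50851876e+01]), 'force': array([ 0.80810855, -0.105106  ,  0.04484216]), 'wrist_torque': array([-0.04544192, -0.11235443, -0.06160226]), 'grip_width': 0.08721030165583288}
side [[510.98523833   0.         312.10828444]
 [  0.         510.98523833 239.32813749]
 [  0.           0.           1.        ]] [ 0.48104735 -0.80329455  0.60612053] [-121.55303571    0.92109212   -2.36081532]
lift [([289.6, 250.5], 0.59), ([289.5, 203.8], 0.15)]
platform_top [([272.3, 219.5], 0.87)]
lever [([290.9, 230.3], 0.93)]
button_face []
release [([301.4, 276.2], 0.57)]
dish_center [([290.
[... 408 characters left out ...]
([222.5, 266.9], 0.96)]
platform_top [([272.1, 273.4], 0.75)]
lever [([322.7, 256.5], 0.93)]
button_face []
release [([325.6, 250.4], 0.56)]
dish_center [([258.0, 256.8], 0.81)]
pot_blue_center [([337.8, 229.3], 0.64)]
pot_white_center [([411.2, 277.5], 0.82)]
dropper_center [([331.1, 313.1], 0.71), ([354.1, 297.8], 0.68), ([367.8, 260.5], 0.55)]
wrist [[365.41183766   0.         316.38267602]
 [  0.         365.41183766 233.32406402]
 [  0.           0.           1.        ]] [ 0.3470806  -0.55413525  0.38376814] [ 1.63376232e+02  1.45938167e-02 -6.48977197e+01]
lift []
platform_top []
lever []
button_face []
release []
dish_center []
pot_blue_center []
pot_white_center []
dropper_center []
```

View pics/side0.png

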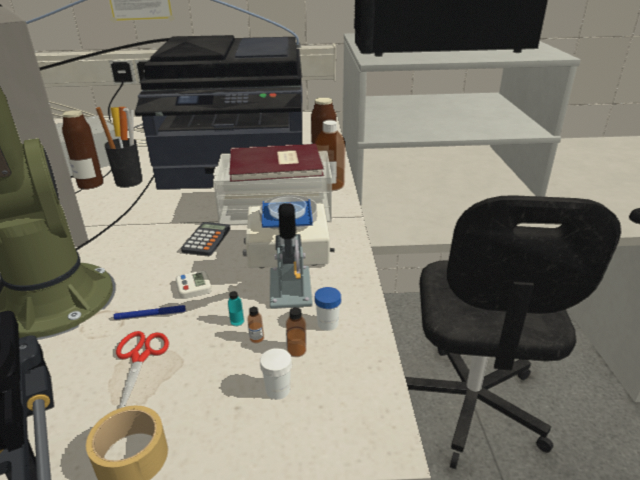

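View pics/top0.png

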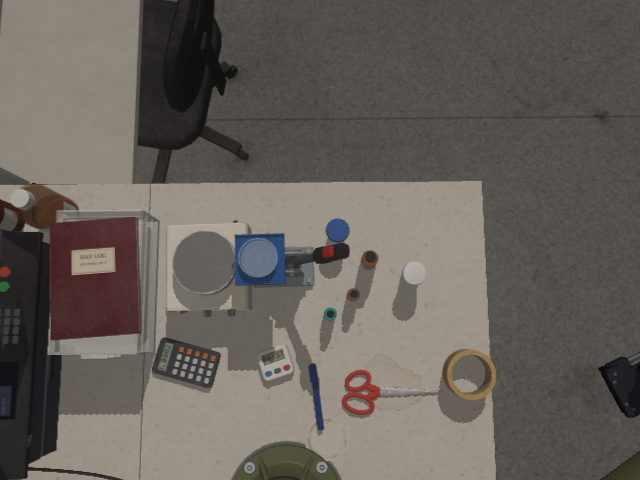

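Top view: the larger amber bottle at (369,260) stands in line with the lever's end. The blue pot (338,230) is behind the lever and the white pot (414,273) is beyond its end. The dropper candidates are turquoise (330,314), small amber (353,295) and large amber (369,260). By the description I choose the large amber one.

```bash
cat > h.py <<'E'
import numpy as np, cv2
from scipy.spatial.transform import Rotation as R
def cloud(d):
    z=d["z_map"];h,w=z.shape;u,v=np.meshgrid(np.arange(w),np.arange(h));K=d["K"]
    P=np.stack([(u-K[0,2])/K[0,0]*z,(v-K[1,2])/K[1,1]*z,z],-1)
    W=P@R.from_euler('xyz',d["attitude"],degrees=True).as_matrix().T+d["origin"]
    W[z==0]=np.nan
    return W
def proj(d,p):
    c=R.from_euler('xyz',d["attitude"],degrees=True).as_matrix().T@(np.asarray(p)-d["origin"])
    q=d["K"]@(c/c[2]);return q[:2]
def circ(W,box,z0,z1):
    c0,c1,r0,r1=box;Q=W[r0:r1,c0:c1].reshape(-1,3);Q=Q[(Q[:,2]>z0)&(Q[:,2]<z1)]
    c,r=cv2.minEnclosingCircle(Q[:,:2].astype(np.float32));return np.round(c,4),round(r,4),len(Q),np.round(np.nanmedian(Q,0),4)
E
python3 - <<'E'
from h import *
d=dict(np.load('/tmp/top0.npz'));W=cloud(d);I=d["img"]
print('bench',W[300,420],'plate',W[262,200])
print('plate',circ(W,(165,245,215,310),.097,.112))
print('blue',circ(W,(320,355,212,248),.058,.075))
print('white',circ(W,(395,435,255,295),.058,.075))
print('amberL',circ(W,(358,382,245,275),.04,.1))
print('amberS',circ(W,(343,364,284,305),.03,.1))
print('turq',circ(W,(320,342,303,325),.03,.1))
h=cv2.cvtColor(I,cv2.COLOR_RGB2HSV)
m=((h[...,0]>100)&(h[...,0]<125)&(h[...,1]>120)&(W[...,2]>.14)&(W[...,2]<.175))
m[:,:225]=0;m[:,295:]=0
Q=W[m];print('platform',cv2.minAreaRect(Q[:,:2].astype(np.float32)),np.nanmedian(Q,0))
mm=m.astype(np.uint8);print(cv2.minAreaRect(cv2.findNonZero(mm)))
r=(h[...,1]>180)&((h[...,0]<6)|(h[...,0]>174));r[:,:300]=0;r[:,350:]=0;r[300:]=0
print('red',np.argwhere(r).mean(0),r.sum(),np.nanmedian(W[r],0))
cv2.imwrite('pics/crop1.png',cv2.resize(I[200:340,155:445,::-1],None,fx=2.7,fy=2.7,interpolation=cv2.INTER_CUBIC))
s=dict(np.load('/tmp/side0.npz'));cv2.imwrite('pics/crop2.png',cv2.resize(s["img"][190:410,200:380,::-1],None,fx=2.7,fy=2.7,interpolation=cv2.INTER_CUBIC))
E
```

```text
bench [ 0.39087406 -0.27250381 -0.00611729] plate [0.46051964 0.15721506 0.10306616]
plate (array([0.4599, 0.1494]), 0.0619, 3200, array([0.4602, 0.1491, 0.1034]))
blue (array([ 0.5263, -0.1043]), 0.0233, 431, array([ 0.5257, -0.1033,  0.0655]))
white (array([ 0.4401, -0.2521]), 0.0234, 444, array([ 0.4398, -0.2519,  0.0656]))
amberL (array([ 0.4703, -0.1671]), 0.0166, 241, array([ 0.4675, -0.1654,  0.0693]))
amberS (array([ 0.401 , -0.1338]), 0.0128, 136, array([ 0.4001, -0.1328,  0.0548]))
turq (array([ 0.3635, -0.0881]), 0.0125, 129, array([ 0.3626, -0.0877,  0.0533]))
platform ((0.45961877703666687, 0.039848968386650085), (0.09095172584056854, 0.08963272720575333), 1.6654655933380127) [0.44490514 0.02555499 0.15086771]
((259.5, 259.0), (50.0, 49.0), 90.0)
red [250.6557377  328.49180328] 61 [ 0.46326156 -0.08554734  0.23310163]
```

View pics/crop1.png

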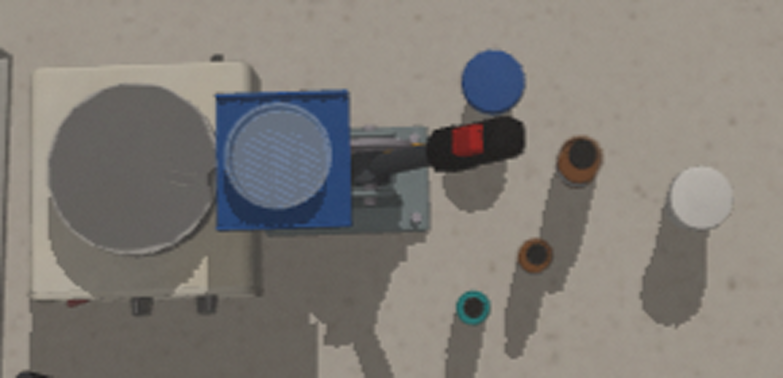

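View pics/crop2.png

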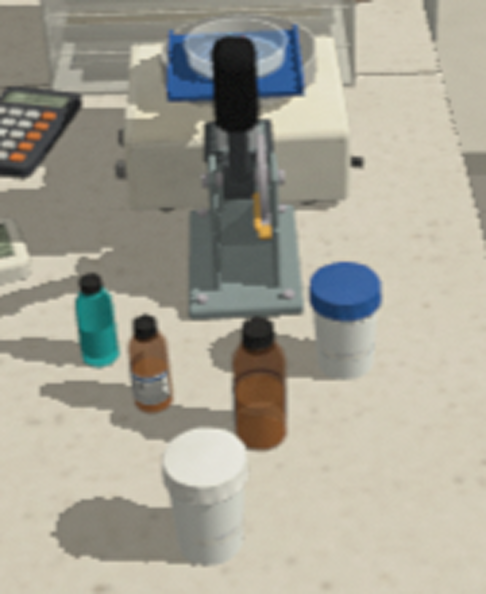

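```bash
cat >> h.py <<'E'
import json
def R0(yaw=91.8,tilt=0): # tilt about world x-ish: + leans body to -y
    return R.from_euler('z',yaw-90,degrees=True)*R.from_euler('x',tilt,degrees=True)*R.from_euler('xyz',[180,0,90],degrees=True)
def load():
    s=json.load(open('cmd.json'));return np.array(s[0]),R.from_quat(s[1])
def commit(row):
    p,r=load();p=p+r.apply(row[:3]);r=r*R.from_rotvec(row[3:6],degrees=True)
    json.dump([p.tolist(),r.as_quat().tolist()],open('cmd.json','w'))
def rel(p,r):
    pc,rc=load();a=rc.inv().apply(np.asarray(p)-pc);b=(rc.inv()*r).as_rotvec(degrees=True)
    return [round(float(x),4) for x in a]+[round(float(x),2) for x in b]
LO=np.array([.4598,.0398,0]);LY=1.8
def lw(p): return LO+R.from_euler('z',LY,degrees=True).apply(np.asarray(p)/1000.)
E
python3 - <<'E'
from h import *
json.dump([[.276,-.589,.189],R.from_euler('xyz',[-180,0,25.1],degrees=True).as_quat().tolist()],open('cmd.json','w'))
print(rel([.469,-.160,.15],R0(91.8,20)), lw([4,110,104]))
E
```

```text
[0.3568, -0.3066, 0.039, 11.64, 17.68, -65.99] [0.46034284 0.14987136 0.104     ]
```

>>> arm_command(
  targets=[
    [[0.357, -0.307, 0.039, 11.64, 17.68, -65.99, -1], [0.357, -0.307, 0.039, 11.64, 17.68, -65.99, -1], [0.357, -0.307, 0.039, 11.64, 17.68, -65.99, -1], [0.357, -0.307, 0.039, 11.64, 17.68, -65.99, -1], [0.357, -0.307, 0.039, 11.64, 17.68, -65.99, -1], [0.357, -0.307, 0.039, 11.64, 17.68, -65.99, -1], [0.357, -0.307, 0.039, 11.64, 17.68, -65.99, -1], [0.357, -0.307, 0.039, 11.64, 17.68, -65.99, -1], [0.357, -0.307, 0.039, 11.64, 17.68, -65.99, -1], [0.357, -0.307, 0.039, 11.64, 17.68, -65.99, -1]],
  ],
)

```text
time_s: 2.5
tool_pos: [0.4703, -0.1539, 0.1496]
tool_rot: [180.0, -20.1, 92.2]
force: [-0.2, -0.4, 0.3]
grip_width: 0.0871
```

Run:
```python
from cell import *
from h import *
commit([.357,-.307,.039,11.64,17.68,-65.99])
d=read_camera("wrist");cv2.imwrite("pics/w1.png",d["img"][:,:,::-1])
o=get_obs();print(o["tool_pos"],o["tool_rot"],o["qpos"],load()[0],load()[1].as_euler('xyz',degrees=True))
print(search_frame("dropper_center","wrist"))
W=cloud(d)
```

```text
[ 0.47096185 -0.15132246  0.14979831] [179.9238675  -20.2001258   92.34533644] [ 52.36905136  11.24446571 -26.51416754 100.48011868 -12.98332887
  79.40471666  31.72154105] [ 0.46905884 -0.15955118  0.15      ] [-179.9965873   -20.00217131   91.80014699]
[{'position': [238.7, 237.9], 'conf': 0.7}, {'position': [200.3, 182.4], 'conf': 0.65}, {'position': [318.1, 278.4], 'conf': 0.6}, {'position': [272.8, 379.0], 'conf': 0.5}]
```

View pics/w1.png

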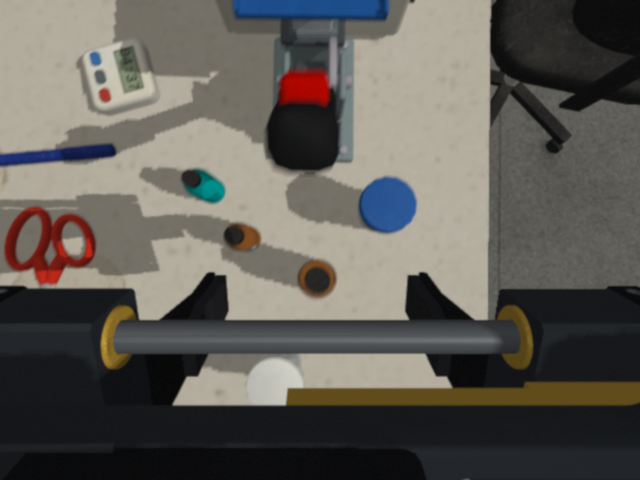

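Wrist view: the large amber bottle is at (317,278), centred between the fingers at (210,300) and (425,300). The small amber (240,236) and turquoise (203,184) bottles are outside them. Next I settle, then descend.

Run:
```python
from h import *
print(rel([.470,-.160,.06],R0(91.8,20)),rel([.470,-.160,.024],R0(91.8,20)))
```

```text
[-0.0312, 0.0009, 0.0844, -0.0, -0.0, 0.0] [-0.0435, 0.0009, 0.1182, -0.0, -0.0, 0.0]
```

>>> arm_command(
  targets=[
    [[0, 0, 0, 0, 0, 0, -0.4], [0, 0, 0, 0, 0, 0, -0.4], [0, 0, 0, 0, 0, 0, -0.4]],
  ],
)

```text
time_s: 2.9
tool_pos: [0.4683, -0.161, 0.1495]
tool_rot: [-180.0, -20.0, 91.6]
force: [-0.3, 0.9, -0.9]
grip_width: 0.0705
```

>>> arm_command(
  targets=[
    [[-0.011, 0.001, 0.03, 0, 0, 0, -0.4], [-0.022, 0.001, 0.06, 0, 0, 0, -0.4], [-0.031, 0.001, 0.084, 0, 0, 0, -0.4], [-0.037, 0.001, 0.1, 0, 0, 0, -0.4], [-0.043, 0.001, 0.118, 0, 0, 0, -0.4], [-0.043, 0.001, 0.118, 0, 0, 0, -0.4], [-0.043, 0.001, 0.118, 0, 0, 0, -0.4], [-0.043, 0.001, 0.118, 0, 0, 0, -0.4]],
  ],
)

```text
time_s: 3.7
tool_pos: [0.4705, -0.1602, 0.025]
tool_rot: [179.9, -19.9, 91.8]
force: [0.1, 0.3, -0.1]
grip_width: 0.0611
```

>>> arm_command(
  targets=[
    [[0, 0, 0, 0, 0, 0, 0.6], [0, 0, 0, 0, 0, 0, 0.6], [0, 0, 0, 0, 0, 0, 0.6], [0, 0, 0, 0, 0, 0, 0.6], [0, 0, 0, 0, 0, 0, 0.6], [0, 0, 0, 0, 0, 0, 0.6], [0, 0, 0, 0, 0, 0, 0.6], [0, 0, 0, 0, 0, 0, 0.6]],
  ],
  newtons=15,
)

```text
time_s: 4.5
tool_pos: [0.4699, -0.1593, 0.0241]
tool_rot: [180.0, -20.0, 91.8]
force: [-0.0, 0.5, 0.6]
grip_width: 0.031
```

Run:
```python
from cell import *
from h import *
commit([-.043,.001,.118,0,0,0])
d=read_camera("wrist");cv2.imwrite("pics/w2.png",d["img"][:,:,::-1])
o=get_obs();print(o["tool_pos"],o["tool_rot"],o["grip_width"],o["force"])
```

```text
[ 0.46984731 -0.15930206  0.02406522] [179.99272889 -20.00094974  91.78937405] 0.03076578124859217 [ 1.68502924  0.4468092  -0.07884505]
```

View pics/w2.png

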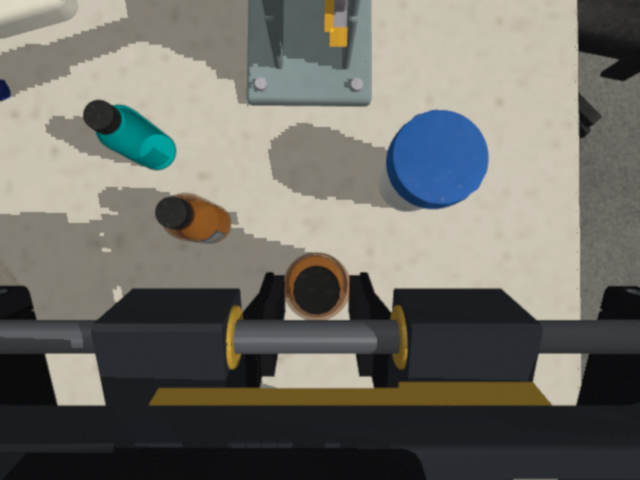

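The bottle is gripped between the pads at (316,290), with an opening of 31 mm. Next I lift it and carry it to (0.56, -0.29).

Run:
```python
from h import *
r=R0(91.8,20)
for p in ([.470,-.165,.14],[.56,-.285,.14],[.56,-.285,.026]): print(rel(p,r))
```

```text
[0.0344, -0.0002, -0.1105, -0.0, -0.0, 0.0]
[-0.0809, 0.086, -0.1525, -0.0, -0.0, 0.0]
[-0.1199, 0.086, -0.0454, -0.0, -0.0, 0.0]
```

>>> arm_command(
  targets=[
    [[0.01, 0, -0.03, 0, 0, 0, 0.6], [0.02, 0, -0.065, 0, 0, 0, 0.6], [0.034, 0, -0.1105, 0, 0, 0, 0.6], [0.034, 0, -0.1105, 0, 0, 0, 0.6], [0.005, 0.022, -0.121, 0, 0, 0, 0.6], [-0.024, 0.043, -0.131, 0, 0, 0, 0.6], [-0.053, 0.065, -0.142, 0, 0, 0, 0.6], [-0.081, 0.086, -0.1525, 0, 0, 0, 0.6], [-0.081, 0.086, -0.1525, 0, 0, 0, 0.6], [-0.081, 0.086, -0.1525, 0, 0, 0, 0.6]],
  ],
)

```text
time_s: 5.55
tool_pos: [0.5592, -0.2848, 0.1378]
tool_rot: [-179.9, -20.1, 91.7]
force: [0.9, 0.5, -0.6]
grip_width: 0.0308
```

Run:
```python
from cell import *
from h import *
commit([-0.081, 0.086, -0.1525,0,0,0])
d=read_camera("side");cv2.imwrite("pics/s3.png",d["img"][:,:,::-1])
o=get_obs();print(o["tool_pos"],o["grip_width"],rel([.56,-.285,.0255],R0(91.8,20)))
```

```text
[ 0.55911392 -0.28390216  0.13849978] 0.03124328019360564 [-0.0391, -0.0, 0.1076, -0.0, -0.0, 0.0]
```

View pics/s3.png

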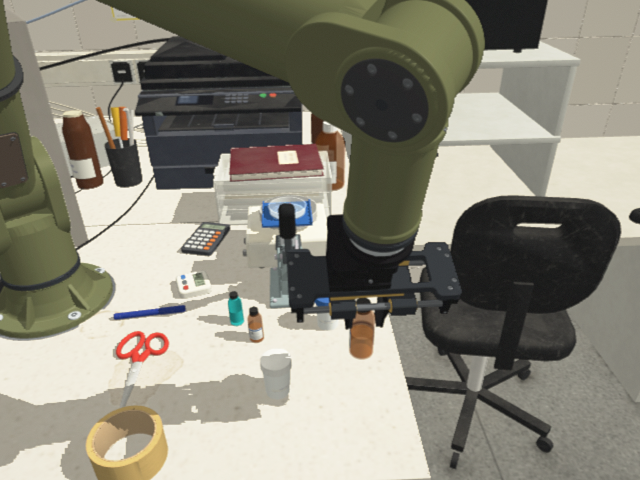

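The bottle hangs upright in the grip at (361,330) and the lift area is clear. Lowering.

>>> arm_command(
  targets=[
    [[-0.01, 0, 0.03, 0, 0, 0, 0.6], [-0.021, 0, 0.06, 0, 0, 0, 0.6], [-0.03, 0, 0.085, 0, 0, 0, 0.6], [-0.036, 0, 0.1, 0, 0, 0, 0.6], [-0.039, 0, 0.107, 0, 0, 0, 0.6], [-0.039, 0, 0.1075, 0, 0, 0, 0.6], [-0.039, 0, 0.1075, 0, 0, 0, 0.6]],
  ],
)

```text
time_s: 6.3
tool_pos: [0.5605, -0.285, 0.0265]
tool_rot: [179.9, -19.9, 91.8]
force: [-0.5, 0.6, 0.0]
grip_width: 0.0313
```

>>> arm_command(
  targets=[
    [[0, 0, 0, 0, 0, 0, 0.2], [0, 0, 0, 0, 0, 0, -0.2], [0, 0, 0, 0, 0, 0, -0.4], [0, 0, 0, 0, 0, 0, -0.4], [0, 0, 0, 0, 0, 0, -0.4], [0, 0, -0.02, 0, 0, 0, -0.4], [0, 0, -0.05, 0, 0, 0, -0.4], [0, 0, -0.09, 0, 0, 0, -0.4], [0, 0, -0.13, 0, 0, 0, -0.4], [0, 0, -0.13, 0, 0, 0, -0.4]],
  ],
)

```text
time_s: 7.3
tool_pos: [0.5635, -0.3333, 0.1534]
tool_rot: [179.5, -19.6, 91.8]
force: [1.1, -1.1, 0.1]
grip_width: 0.061
```

Run:
```python
from cell import *
from h import *
commit([-0.039, 0, 0.1075,0,0,0]);commit([0,0,-.13,0,0,0])
for n in("side","top"):
    d=read_camera(n);cv2.imwrite(f"pics/{n}4.png",d["img"][:,:,::-1]);np.savez(f"/tmp/{n}4.npz",**d)
o=get_obs();print(o["tool_pos"],o["grip_width"],load()[0])
```

```text
[ 0.56153985 -0.32988482  0.14826837] 0.06082777369322143 [ 0.56144322 -0.3293961   0.14780178]
```

View pics/side4.png

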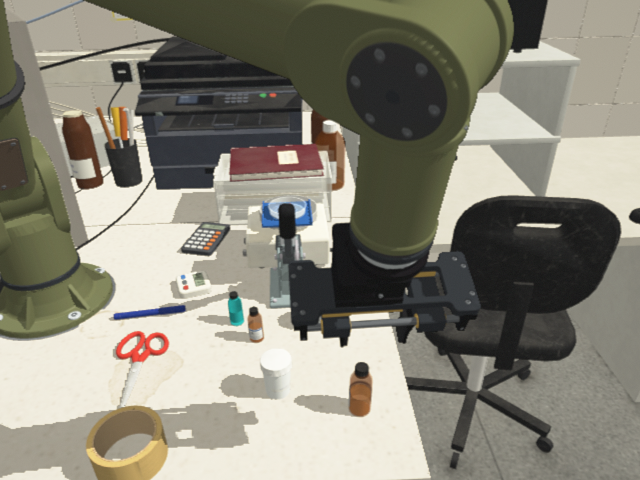

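Placed: the amber bottle stands upright at (361,390) with the gripper clear. Next I close the gripper and go above the lever.

Run:
```python
from h import *
for k in "04":
    d=dict(np.load(f'/tmp/top{k}.npz'));W=cloud(d);h=cv2.cvtColor(d["img"],cv2.COLOR_RGB2HSV)
    r=(h[...,1]>180)&((h[...,0]<6)|(h[...,0]>174));r[:,:300]=0;r[:,350:]=0;r[300:]=0
    Q=W[r];Q=Q[np.isfinite(Q).all(1)&(Q[:,2]>.15)];
    L=R.from_euler('z',-LY,degrees=True).apply(Q-LO)*1000
    if len(L): print(L.min(0),L.max(0),L.mean(0),len(L))
p1=[.50,-.22,.36];p2=lw([0,-70,300])
print(rel(p1,R0(91.8,0)),rel(p2,R0(91.8,-40)),lw([0,-119.2,227]))
```

```text
[  -8.52313487 -132.41480532  214.03154651] [   6.63533497 -115.14127135  237.76347204] [-1.89881480e-01 -1.24541676e+02  2.30952542e+02] 61
[  -8.14284191 -130.677759    220.56084661] [   6.80436652 -115.13543051  239.51942813] [  -0.48412307 -125.72345861  233.10043383] 44
[0.1771, -0.058, -0.1613, -0.0, -20.0, 0.0] [0.336, -0.09, -0.0396, -0.0, -60.0, 0.0] [ 0.46354416 -0.07934118  0.227     ]
```

>>> arm_command(
  targets=[
    [[0.04, -0.015, -0.05, 0, 0, 0, 1], [0.09, -0.03, -0.1, 0, -8, 0, 1], [0.13, -0.045, -0.13, 0, -14, 0, 1], [0.177, -0.058, -0.161, 0, -20, 0, 1], [0.177, -0.058, -0.161, 0, -20, 0, 1], [0.177, -0.058, -0.161, 0, -20, 0, 1]],
  ],
)

```text
time_s: 8.0
tool_pos: [0.5013, -0.2137, 0.3655]
tool_rot: [179.5, 0.3, 92.3]
force: [0.1, 0.2, 0.3]
grip_width: 0.0207
```

Run:
```python
from cell import *
from h import *
commit([0.177, -0.058, -0.161, 0, -20, 0])
o=get_obs();print(o["tool_pos"],o["tool_rot"],o["grip_width"],load()[0],o["qpos"])
p2=lw([0,-70,300])
print(rel(p2,R0(91.8,-30)))
```

```text
[ 0.50128819 -0.21368775  0.36552605] [179.5314536    0.26024719  92.30176218] 0.02073304237184089 [ 0.49998666 -0.22002153  0.35963732] [ 43.9720926    4.86243863 -25.66272314  79.68557175   2.19125442
  95.39506641  20.91870949]
[0.191, -0.032, 0.0596, -0.0, -30.0, 0.0]
```

>>> arm_command(
  targets=[
    [[0.04, -0.007, 0.01, 0, -5, 0, 1], [0.08, -0.014, 0.02, 0, -11, 0, 1], [0.12, -0.02, 0.03, 0, -18, 0, 1], [0.16, -0.027, 0.045, 0, -25, 0, 1], [0.191, -0.032, 0.06, 0, -30, 0, 1], [0.191, -0.032, 0.06, 0, -30, 0, 1], [0.191, -0.032, 0.06, 0, -30, 0, 1]],
  ],
)

```text
time_s: 8.7
tool_pos: [0.4609, -0.029, 0.297]
tool_rot: [-179.7, 30.0, 92.2]
force: [0.3, -1.2, -0.0]
grip_width: 0.0004
```

Run:
```python
from cell import *
from h import *
commit([0.191, -0.032, 0.06, 0, -30, 0])
o=get_obs();print(o["tool_pos"],o["tool_rot"],o["grip_width"],load()[0],o["qpos"])
p2=lw([0,-70,300])
print(rel(lw([0,-80,260]),R0(91.8,-50)))
d=read_camera("side");cv2.imwrite(f"pics/s5.png",d["img"][:,:,::-1])
```

```text
[ 0.46087185 -0.02904043  0.29700022] [-179.69800533   30.00912074   92.16687237] 0.000423962842969734 [ 0.46199521 -0.03011963  0.29964635] [ 26.0768739   -1.78590603 -48.23664921  99.23297342  26.651915
  92.94944963 -21.14654246]
[0.0111, 0.0, 0.0394, -0.0, -20.0, 0.0]
```

View pics/s5.png

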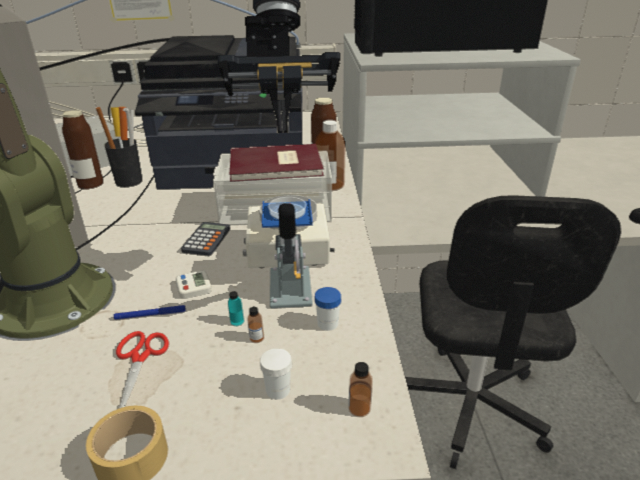

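>>> arm_command(
  targets=[
    [[0.004, 0, 0.013, 0, -6, 0, 1], [0.008, 0, 0.026, 0, -12, 0, 1], [0.011, 0, 0.039, 0, -18, 0, 1], [0.011, 0, 0.039, 0, -20, 0, 1], [0.011, 0, 0.039, 0, -20, 0, 1], [0.011, 0, 0.039, 0, -20, 0, 1]],
  ],
)

```text
time_s: 9.35
tool_pos: [0.4622, -0.0414, 0.2598]
tool_rot: [-179.9, 49.9, 91.6]
force: [0.1, 0.2, 0.2]
grip_width: 0.0003
```

Run:
```python
from cell import *
from h import *
commit([0.011, 0, 0.039, 0, -20, 0])
o=get_obs();print(o["tool_pos"],o["tool_rot"],o["grip_width"],load()[0],o["qpos"])
d=read_camera("wrist");cv2.imwrite(f"pics/w6.png",d["img"][:,:,::-1])
```

```text
[ 0.46223152 -0.04144001  0.25977854] [-179.94400144   49.94580801   91.62976746] 0.0003363927536664315 [ 0.46230648 -0.040087    0.26037098] [ 15.68820771  11.93497549 -53.92148056 104.5604853   47.39302375
 102.88344346 -42.78914646]
```

View pics/w6.png

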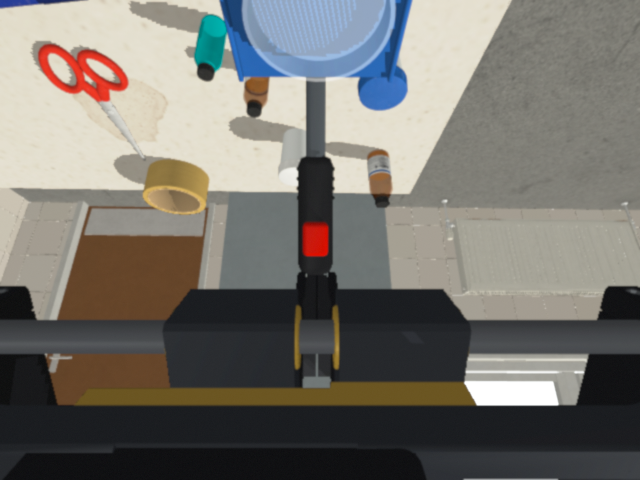

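Wrist view: the red button at (315,239) lies in line with the closed fingertips (317,280). The arm reached the 50° tilt. Next I compute the press path.

```bash
cat >> h.py <<'E'
def press(t,dep,a,x=0): # t,a deg ; dep mm
    c,s=np.cos(np.radians(t)),np.sin(np.radians(t))
    r=150*c-(20-dep)*s; z=90+150*s+(20-dep)*c
    return lw([x,-55-r,z]),R0(91.8,-a)
E
python3 - <<'E'
from h import *
for dep in(-25,-12,-4,0,4,7,9): print(dep,rel(*press(57.3,dep,50)))
E
```

```text
-25 [0.0035, 0.0, 0.0267, -0.0, -0.0, 0.0]
-12 [0.0018, 0.0, 0.0396, -0.0, -0.0, 0.0]
-4 [0.0008, 0.0, 0.0476, -0.0, -0.0, 0.0]
0 [0.0003, 0.0, 0.0515, -0.0, -0.0, 0.0]
4 [-0.0002, 0.0, 0.0555, -0.0, -0.0, 0.0]
7 [-0.0006, 0.0, 0.0585, -0.0, -0.0, 0.0]
9 [-0.0009, 0.0, 0.0604, -0.0, -0.0, 0.0]
```

>>> arm_command(
  targets=[
    [[0.003, 0, 0.013, 0, 0, 0, 1], [0.003, 0, 0.027, 0, 0, 0, 1], [0.002, 0, 0.04, 0, 0, 0, 1], [0.001, 0, 0.048, 0, 0, 0, 1], [0, 0, 0.0515, 0, 0, 0, 1], [0, 0, 0.0515, 0, 0, 0, 1], [0, 0, 0.0515, 0, 0, 0, 1], [0, 0, 0.0515, 0, 0, 0, 1]],
  ],
)

```text
time_s: 10.2
tool_pos: [0.4635, -0.0787, 0.227]
tool_rot: [180.0, 50.0, 91.8]
force: [-0.7, 0.6, -0.7]
grip_width: 0.0003
```

>>> arm_command(
  targets=[
    [[0, 0, 0.002, 0, 0, 0, 1], [0, 0, 0.004, 0, 0, 0, 1], [0, 0, 0.004, 0, 0, 0, 1], [0, 0, 0.004, 0, 0, 0, 1]],
  ],
)

```text
time_s: 10.6
tool_pos: [0.4633, -0.0824, 0.2242]
tool_rot: [-180.0, 50.0, 91.8]
force: [-0.6, -0.3, 0.5]
grip_width: 0.0004
```

Run:
```python
from cell import *
from h import *
commit([0,0,.0515,0,0,0]);commit([0,0,.004,0,0,0])
d=read_camera("wrist");cv2.imwrite(f"pics/w7.png",d["img"][:,:,::-1])
o=get_obs();print(o["tool_pos"],o["tool_rot"],o["force"],load()[0])
```

```text
[ 0.46334499 -0.08232379  0.22423912] [179.99988103  50.00084296  91.7860587 ] [-0.020434    0.38142936  0.31293992] [ 0.46364086 -0.08258017  0.22469466]
```

View pics/w7.png

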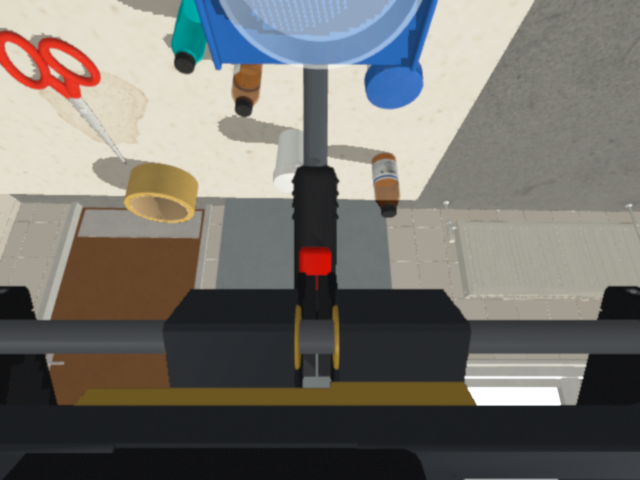

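Run:
```python
from cell import *
from h import *
d=read_camera("wrist");W=cloud(d);h=cv2.cvtColor(d["img"],cv2.COLOR_RGB2HSV)
r=(h[...,1]>180)&((h[...,0]<6)|(h[...,0]>174));r[:,:290]=0;r[:,345:]=0;r[:230]=0;r[300:]=0
Q=W[r];L=R.from_euler('z',-LY,degrees=True).apply(Q-LO)*1000
L=L[(L[:,2]>150)&(L[:,2]<260)]
v=L[:,1:]-[-55,90]; v[:,0]*=-1
t=1.0;dd=v@[np.cos(t),np.sin(t)];nn=v@[-np.sin(t),np.cos(t)]
print(len(L),np.percentile(L[:,0],[1,50,99]),np.percentile(dd,[1,10,50,90,99]),np.percentile(nn,[1,10,50,90,99]))
```

```text
902 [-10.16465518  -0.72249882   7.83905741] [136.7762652  137.51095152 142.99390117 149.29988073 151.03530933] [10.77714622 16.97751445 19.62118475 20.96669585 58.25619555]
```

>>> arm_command(
  targets=[
    [[0, 0, 0.002, 0, 0, 0, 1], [0, 0, 0.004, 0, 0, 0, 1], [0, 0, 0.004, 0, 0, 0, 1], [0, 0, 0.004, 0, 0, 0, 1]],
  ],
)

```text
time_s: 11.1
tool_pos: [0.4633, -0.0856, 0.2216]
tool_rot: [-180.0, 50.0, 91.8]
force: [0.3, 0.1, 0.2]
grip_width: 0.0004
```

Run:
```python
from cell import *
from h import *
commit([0,0,.004,0,0,0])
d=read_camera("wrist");cv2.imwrite(f"pics/w8.png",cv2.resize(d["img"][150:300,220:420,::-1],None,fx=4,fy=4))
for i in range(3):
    read_camera("wrist");o=get_obs();print(o["tool_pos"],o["tool_rot"],o["force"],load()[0])
```

```text
[ 0.46342961 -0.08540881  0.22167554] [-179.99963247   50.00187918   91.78620592] [-0.10397772  0.8127567   0.41380408] [ 0.46373703 -0.08564274  0.22212339]
[ 0.46343547 -0.08538445  0.2216833 ] [-179.9972541    50.00087187   91.79012481] [-0.58411676 -0.77242561  0.04480883] [ 0.46373703 -0.08564274  0.22212339]
[ 0.46345897 -0.08532988  0.22168542] [-179.99904871   50.00048346   91.79666468] [ 0.66850704  0.37955789 -0.33264487] [ 0.46373703 -0.08564274  0.22212339]
```

View pics/w8.png

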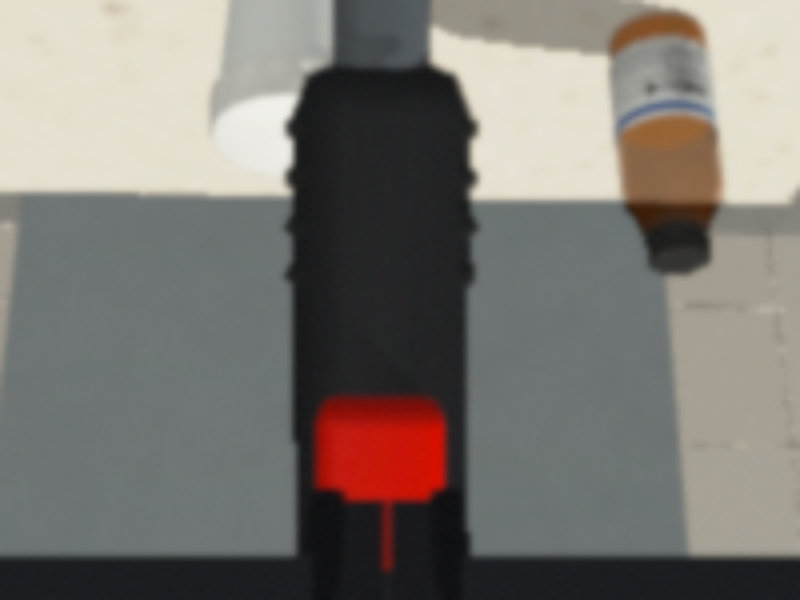

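Run:
```python
from cell import *
from h import *
d=read_camera("wrist");W=cloud(d);h=cv2.cvtColor(d["img"],cv2.COLOR_RGB2HSV)
o=get_obs()
def dn(P):
    L=R.from_euler('z',-LY,degrees=True).apply(P-LO)*1000
    v=L[...,1:]-[-55,90]; v[...,0]*=-1;t=1.0
    return np.stack([v@[np.cos(t),np.sin(t)],v@[-np.sin(t),np.cos(t)]],-1)
print('tcp',dn(o["tool_pos"][None]))
for c in(304,317,327):
  for rw in range(236,300,4):
    print(c,rw,d["img"][rw,c],np.round(dn(W[rw,c][None])[0],1))
d=read_camera("side");cv2.imwrite(f"pics/s8.png",cv2.resize(d["img"][150:300,220:420,::-1],None,fx=4,fy=4))
```

```text
tcp [[148.72675624  12.06272312]]
304 236 [33 33 35] [129.2  12.9]
304 240 [35 34 37] [131.7  11.7]
304 244 [34 35 36] [134.3  10.3]
304 248 [58 31 32] [136.6  10.7]
304 252 [134  16   9] [137.7  16.1]
304 256 [182  23  11] [139.2  20. ]
304 260 [194  26  16] [141.4  19.9]
304 264 [195  26  16] [143.7  20.1]
304 268 [197  25  16] [146.1  19.5]
304 272 [115  22  19] [140.7  47.7]
304 276 [17 17 19] [141.2  52.7]
304 280 [17 17 20] [141.7  57.5]
304 284 [16 16 18] [142.1  62.3]
304 288 [18 18 20] [142.7  66. ]
304 292 [16 18 19] [143.3  69.7]
304 296 [18 19 22] [144.3  71.9]
317 236 [36 37 38] [129.5  11. ]
317 240 [34 34 35] [131.5  13. ]
317 244 [33 33 34] [134.1  11.3]
317 248 [53 30 29] [136.5  11.1]
317 252 [133  13   6] [137.3  18.3]
317 256 [184  21  10] [139.   20.8]
317 260 [201  21   6] [141.8  18.4]
317 264 [202  20   8] [143.7  20. ]
317 268 [203  21  12] [146.   19.8]
317 272 [204  19   8] [148.5  19.3]
317 276 [105  26  25] [142.6  47.7]
317 280 [99 26 25] [142.8  54. ]
317 284 [99 26 25] [144.5  54.4]
317 288 [101  27  25] [146.4  54.5]
317 292 [70 27 28] [148.3  54.6]
317 296 [30 29 31] [150.1  55.1]
327 236 [37 37 37] [129.5  11.1]
327 240 [34 35 36] [132.    9.9]
327 244 [35 35 35] [134.2  10.9]
327 248 [43 33 35] [136.6  10.6]
327 252 [129  15  10] [137.3  18.3]
327 256 [191  16   2] [139.6  18.1]
327 260 [210  16   0] [141.7  18.6]
327 264 [212  18   2] [143.7  19.9]
327 268 [214  18   2] [146.  20.]
327 272 [185  20   6] [148.7  18.6]
327 276 [24 22 23] [150.8  19.3]
327 280 [22 23 25] [142.7  54. ]
327 284 [22 22 25] [143.5  57.8]
327 288 [22 23 24] [144.   62.2]
327 292 [24 26 25] [144.4  66.3]
327 296 [24 24 26] [144.8  70.3]
```

View pics/s8.png

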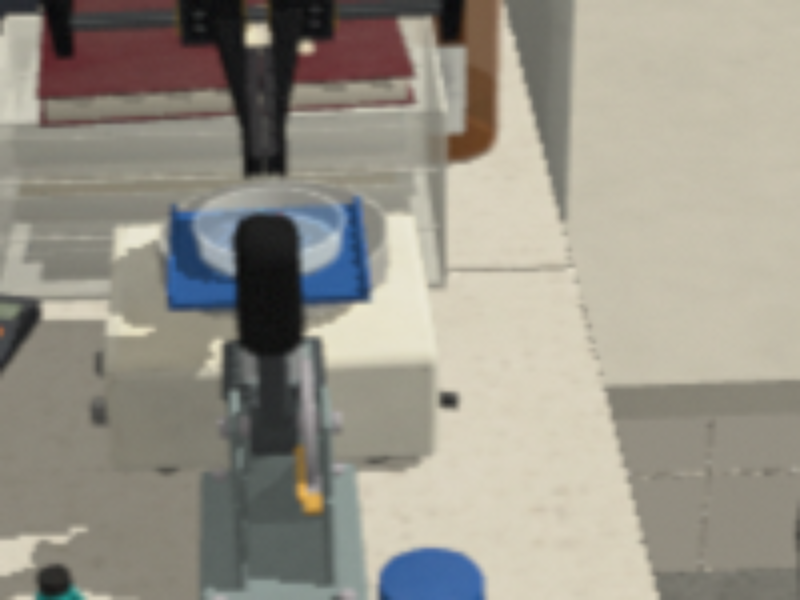

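Run:
```python
from cell import *
from h import *
o=get_obs();r=R.from_euler('xyz',o["tool_rot"],degrees=True)
for n in("side","wrist"):
    d=read_camera(n)
    for b in(0,.019,.035,.05,.07): 
        q=proj(d,o["tool_pos"]-r.apply([0,0,b])); print(n,b,q, (q-[220,150])*4 if n=="side" else "")
p=lw([0,-119.2,227]);print(proj(read_camera("side"),p), proj(read_camera("side"),lw([0,-55-97,241])))
```

```text
side 0 [286.33264846 209.8966129 ] [265.33059385 239.58645158]
side 0.019 [285.74092542 198.87771464] [262.96370169 195.51085856]
side 0.035 [285.2493113  189.72301623] [260.99724521 158.89206494]
side 0.05 [284.7938634  181.24179494] [259.17545361 124.96717976]
side 0.07 [284.19463146 170.083068  ] [256.77852583  80.33227199]
wrist 0 [315.74930336 269.19395401] 
wrist 0.019 [315.69661425 282.85930313] 
wrist 0.035 [315.64386764 296.53956561] 
wrist 0.05 [315.58542074 311.69824394] 
wrist 0.07 [315.48935465 336.61376441] 
[286.2567765  205.16348202] [286.50104051 207.00094545]
```

The force is zero. Both views show the closed fingertips about 30 mm short of the TCP: wrist depth puts them near n≈45 mm against the face at 20 mm, and in the side crop they end at (265,175). So no contact has been made. I advance slowly until force shows.

>>> arm_command(
  targets=[
    [[0, 0, 0.004, 0, 0, 0, 1], [0, 0, 0.008, 0, 0, 0, 1], [0, 0, 0.012, 0, 0, 0, 1], [0, 0, 0.015, 0, 0, 0, 1], [0, 0, 0.015, 0, 0, 0, 1], [0, 0, 0.015, 0, 0, 0, 1]],
  ],
)

```text
time_s: 12.2
tool_pos: [0.4637, -0.097, 0.212]
tool_rot: [-180.0, 50.0, 91.8]
force: [0.3, -0.1, -0.3]
grip_width: -0.0002
```

Run:
```python
from cell import *
from h import *
commit([0,0,.015,0,0,0])
for n in("wrist","side"):
    d=read_camera(n);cv2.imwrite(f"pics/{n}9.png",cv2.resize(d["img"][150:300,220:420,::-1],None,fx=4,fy=4))
o=get_obs();print(o["tool_pos"],o["force"],load()[0])
```

```text
[ 0.46388292 -0.09676803  0.21210025] [ 0.03557732 -0.09032703  0.22207258] [ 0.46409767 -0.09712738  0.21248114]
```

View pics/side9.png

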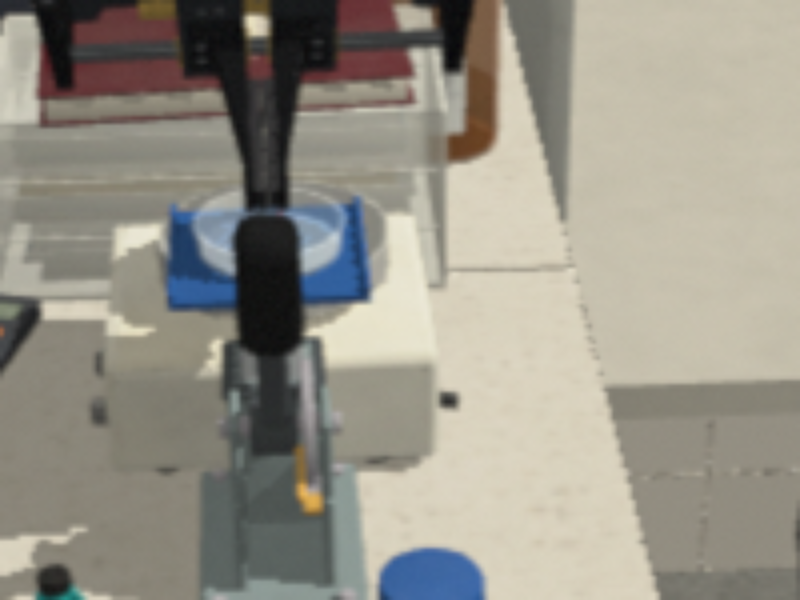

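View pics/wrist9.png

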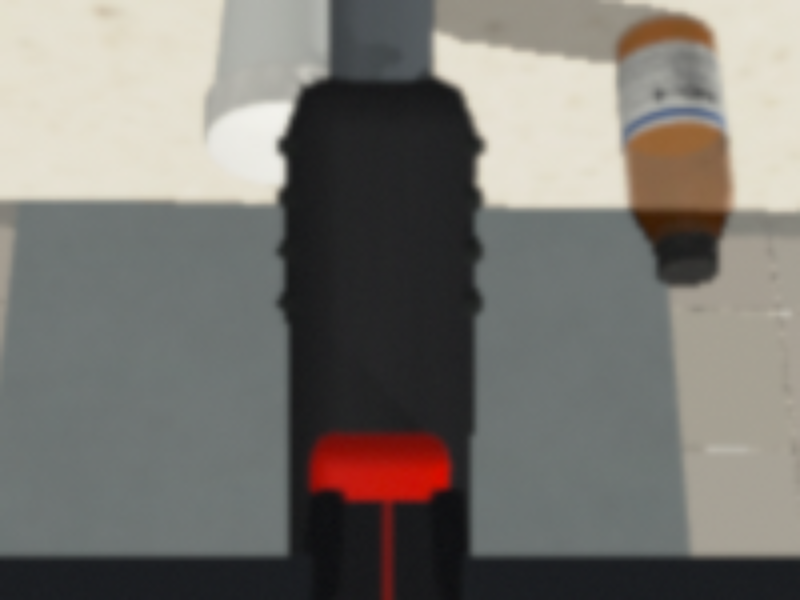

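The tips are still about 13 mm short, so I continue.

>>> arm_command(
  targets=[
    [[0, 0, 0.003, 0, 0, 0, 1], [0, 0, 0.006, 0, 0, 0, 1], [0, 0, 0.008, 0, 0, 0, 1], [0, 0, 0.008, 0, 0, 0, 1], [0, 0, 0.008, 0, 0, 0, 1]],
  ],
)

```text
time_s: 12.8
tool_pos: [0.4639, -0.1031, 0.2068]
tool_rot: [-180.0, 50.0, 91.8]
force: [0.5, 0.7, 0.3]
grip_width: 0.0005
```

>>> arm_command(
  targets=[
    [[0, 0, 0.001, 0, 0, 0, 1], [0, 0, 0.002, 0, 0, 0, 1], [0, 0, 0.003, 0, 0, 0, 1], [0, 0, 0.003, 0, 0, 0, 1]],
  ],
)

```text
time_s: 13.2
tool_pos: [0.4641, -0.1053, 0.2051]
tool_rot: [180.0, 50.0, 91.8]
force: [0.0, 0.8, 0.5]
grip_width: 0.0005
```

Run:
```python
from cell import *
from h import *
commit([0,0,.011,0,0,0])
for n in("wrist","side"):
    d=read_camera(n);cv2.imwrite(f"pics/{n}10.png",cv2.resize(d["img"][150:300,220:420,::-1],None,fx=4,fy=4))
o=get_obs();print(o["tool_pos"],o["force"],load()[0])
```

```text
[ 0.46412955 -0.10519088  0.20512237] [-0.72719288  0.86487259  2.1284874 ] [ 0.46436215 -0.10554945  0.20541016]
```

View pics/wrist10.png

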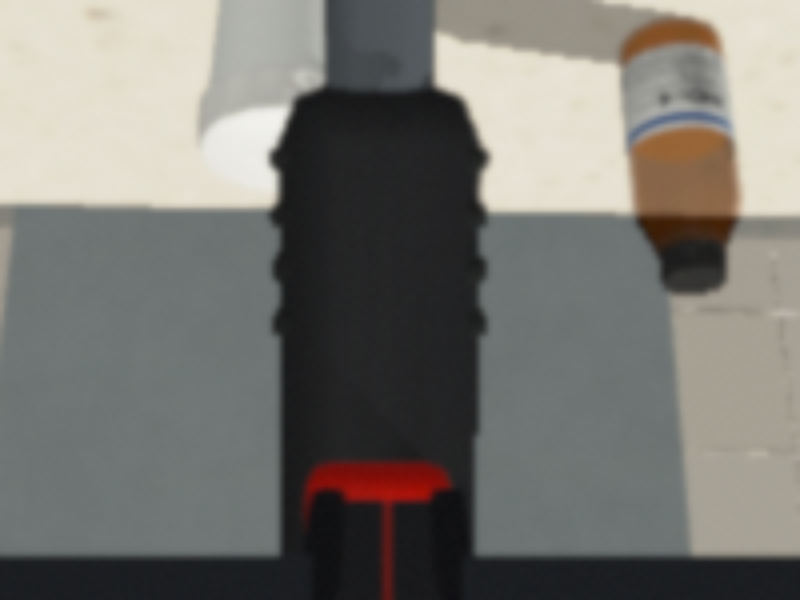

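>>> arm_command(
  targets=[
    [[0, 0, 0.001, 0, 0, 0, 1], [0, 0, 0.002, 0, 0, 0, 1], [0, 0, 0.003, 0, 0, 0, 1], [0, 0, 0.003, 0, 0, 0, 1]],
  ],
)

```text
time_s: 13.7
tool_pos: [0.4642, -0.1078, 0.2033]
tool_rot: [180.0, 50.0, 91.8]
force: [-0.1, 0.4, 4.3]
grip_width: 0.0003
```

```bash
cat >> h.py <<'E'
def face(d):
    import cell
    W=cloud(d);h=cv2.cvtColor(d["img"],cv2.COLOR_RGB2HSV);r=(h[...,1]>180)&((h[...,0]<6)|(h[...,0]>174));r[:,:285]=0;r[:,350:]=0;r[:230]=0;r[300:]=0
    return r,W
def favg(k=4):
    import cell
    F=[]
    for i in range(k): d=cell.read_camera("wrist");F.append(cell.get_obs()["force"])
    return np.mean(F,0).round(2),d
E
python3 - <<'E'
from cell import *
from h import *
commit([0,0,.003,0,0,0])
f,d=favg();print(f)
cv2.imwrite(f"pics/wrist11.png",cv2.resize(d["img"][150:300,220:420,::-1],None,fx=4,fy=4))
o=get_obs();print(o["tool_pos"],load()[0],o["effort"])
E
```

```text
[-0.12  1.17  3.63]
[ 0.4642312  -0.10763215  0.2032443 ] [ 0.46443427 -0.10784638  0.20348171] [  0.50861947 -27.32710361  -3.0709751  -24.64823663   2.29496978
   2.03611448   0.02761824]
```

View pics/wrist11.png

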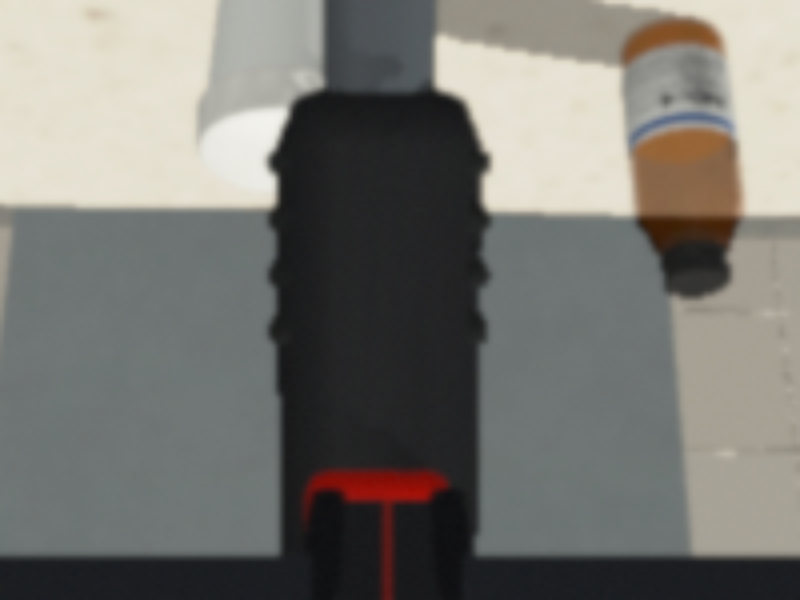

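Contact: about 3 N along the normal, so the button is roughly 3.6 mm in. I calibrate the tip offset from this.

```bash
cat >> h.py <<'E'
def dnl(p,t):
    L=R.from_euler('z',-LY,degrees=True).apply(np.asarray(p)-LO)*1000;t=np.radians(t)
    v=np.array([-55-L[1],L[2]-90]);return v@[np.cos(t),np.sin(t)],v@[-np.sin(t),np.cos(t)],L[0]
def pressb(t,dep,a,b,dd=0,x=0):
    p,r=press(t,dep,a,x);th=np.radians(t)
    p=p+R.from_euler('z',LY,degrees=True).apply([0,-np.cos(th)*dd/1000,np.sin(th)*dd/1000])
    return p+r.apply([0,0,b/1000]),r
E
python3 - <<'E'
from h import *
p,r=load()
for b in(0,20,28,30,32): print(b,dnl(p-r.apply([0,0,b/1000]),57.3))
E
```

```text
0 (np.float64(145.58667317564385), np.float64(-16.71671632583639), np.float64(-0.005697705826409033))
20 (np.float64(148.12871712029278), np.float64(3.121076203776219), np.float64(-0.005329576529380699))
28 (np.float64(149.14553469815235), np.float64(11.056193215621265), np.float64(-0.0051823248105693645))
30 (np.float64(149.3997390926172), np.float64(13.039972468582544), np.float64(-0.005145511880866098))
32 (np.float64(149.6539434870821), np.float64(15.023751721543796), np.float64(-0.0051086989511632645))
```

Run:
```python
from h import *
for t,dep,a in((57.3,5,50),(57.3,6,50),(57.3,7,50)): print(rel(*pressb(t,dep,a,33.4,dd=0.5)))
```

```text
[-0.0008, 0.0, 0.0013, -0.0, -0.0, 0.0]
[-0.001, 0.0, 0.0023, -0.0, -0.0, 0.0]
[-0.0011, 0.0, 0.0033, -0.0, -0.0, 0.0]
```

>>> arm_command(
  targets=[
    [[-0.0008, 0, 0.001, 0, 0, 0, 1], [-0.001, 0, 0.0025, 0, 0, 0, 1], [-0.0011, 0, 0.0035, 0, 0, 0, 1], [-0.0011, 0, 0.0035, 0, 0, 0, 1], [-0.0011, 0, 0.0035, 0, 0, 0, 1]],
  ],
)

```text
time_s: 14.4
tool_pos: [0.4643, -0.1105, 0.2015]
tool_rot: [180.0, 50.0, 91.8]
force: [-0.7, 4.1, 2.3]
grip_width: 0.0006
```

Run:
```python
from cell import *
from h import *
commit([-.0011,0,.0035,0,0,0])
f,d=favg();print(f)
cv2.imwrite(f"pics/wrist12.png",cv2.resize(d["img"][150:300,220:420,::-1],None,fx=4,fy=4))
o=get_obs();print(o["tool_pos"],load()[0])
for k in range(1,9):
    t=57.3-4*k; a=50-(50+11.5)*(4*k/68.8); print(k,rel(*pressb(t,7.5,a,33.4,dd=.5)))
```

```text
[-0.37  5.54  3.94]
[ 0.46435334 -0.11057598  0.20152763] [ 0.4645407  -0.11123287  0.20207447]
1 [0.0002, 0.0, 0.0106, -0.0, 3.57, 0.0]
2 [0.0011, 0.0, 0.0209, -0.0, 7.15, 0.0]
3 [0.0028, 0.0, 0.0311, -0.0, 10.72, 0.0]
4 [0.0052, 0.0, 0.0412, -0.0, 14.3, 0.0]
5 [0.0083, 0.0, 0.0511, -0.0, 17.88, 0.0]
6 [0.0121, 0.0, 0.0608, -0.0, 21.45, 0.0]
7 [0.0166, 0.0, 0.0702, -0.0, 25.03, 0.0]
8 [0.0217, 0.0, 0.0793, -0.0, 28.6, 0.0]
```

View pics/wrist12.png

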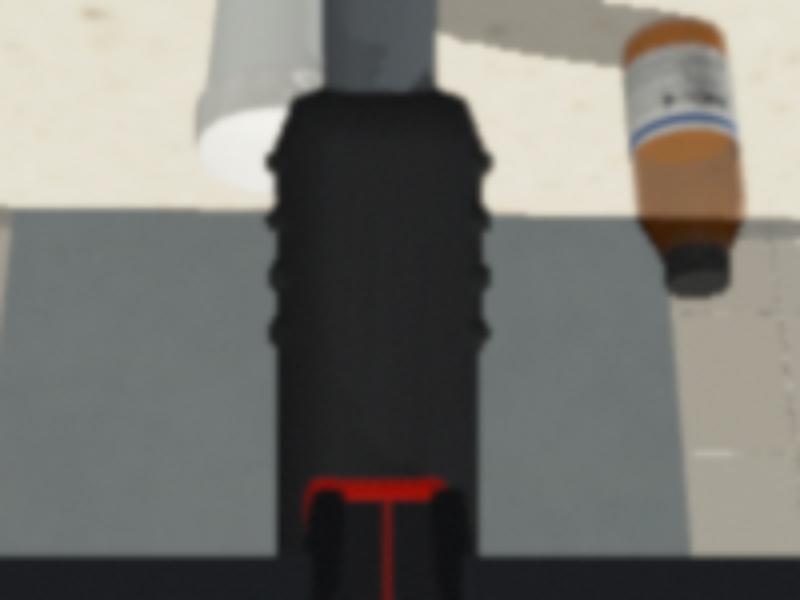

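The force is now 6.8 N along the button normal, so the button is fully in. Starting the swing.

>>> arm_command(
  targets=[
    [[0.0002, 0, 0.0055, 0, 1.8, 0, 1], [0.0003, 0, 0.0106, 0, 3.57, 0, 1], [0.0006, 0, 0.016, 0, 5.4, 0, 1], [0.0011, 0, 0.021, 0, 7.15, 0, 1], [0.0019, 0, 0.026, 0, 8.9, 0, 1], [0.0028, 0, 0.031, 0, 10.7, 0, 1], [0.0039, 0, 0.036, 0, 12.5, 0, 1], [0.0052, 0, 0.041, 0, 14.3, 0, 1], [0.0052, 0, 0.041, 0, 14.3, 0, 1]],
  ],
)

```text
time_s: 15.5
tool_pos: [0.465, -0.1395, 0.171]
tool_rot: [179.9, 35.6, 91.6]
force: [0.1, 3.7, 0.8]
grip_width: 0.0004
```

Run:
```python
from cell import *
from h import *
commit([.0052,0,.041,0,14.3,0])
f,d=favg(3);print(f)
cv2.imwrite(f"pics/wrist13.png",d["img"][:,:,::-1])
o=get_obs();print(o["tool_pos"],load()[0],o["tool_rot"])
d=read_camera("side");cv2.imwrite(f"pics/side13.png",cv2.resize(d["img"][130:310,180:420,::-1],None,fx=3.3,fy=3.3))
for k in range(9,21):
    t=57.3-2*k; a=50-(50+11.5)*(2*k/68.8); print(k,rel(*pressb(t,7.5,a,33.4,dd=.5)))
```

```text
[0.1  2.86 2.63]
[ 0.4649661 -0.1392779  0.1713407] [ 0.46542116 -0.13928324  0.17173569] [-179.97634626   35.76187105   91.79524046]
9 [0.0002, 0.0, 0.0054, -0.0, 1.79, 0.0]
10 [0.0005, 0.0, 0.0106, -0.0, 3.58, 0.0]
11 [0.0011, 0.0, 0.0157, -0.0, 5.36, 0.0]
12 [0.0018, 0.0, 0.0209, -0.0, 7.15, 0.0]
13 [0.0027, 0.0, 0.026, -0.0, 8.94, 0.0]
14 [0.0038, 0.0, 0.0311, -0.0, 10.73, 0.0]
15 [0.0051, 0.0, 0.0361, -0.0, 12.51, 0.0]
16 [0.0065, 0.0, 0.0412, -0.0, 14.3, 0.0]
17 [0.0081, 0.0, 0.0461, -0.0, 16.09, 0.0]
18 [0.0099, 0.0, 0.051, -0.0, 17.88, 0.0]
19 [0.0119, 0.0, 0.0559, -0.0, 19.67, 0.0]
20 [0.014, 0.0, 0.0606, -0.0, 21.45, 0.0]
```

View pics/side13.png

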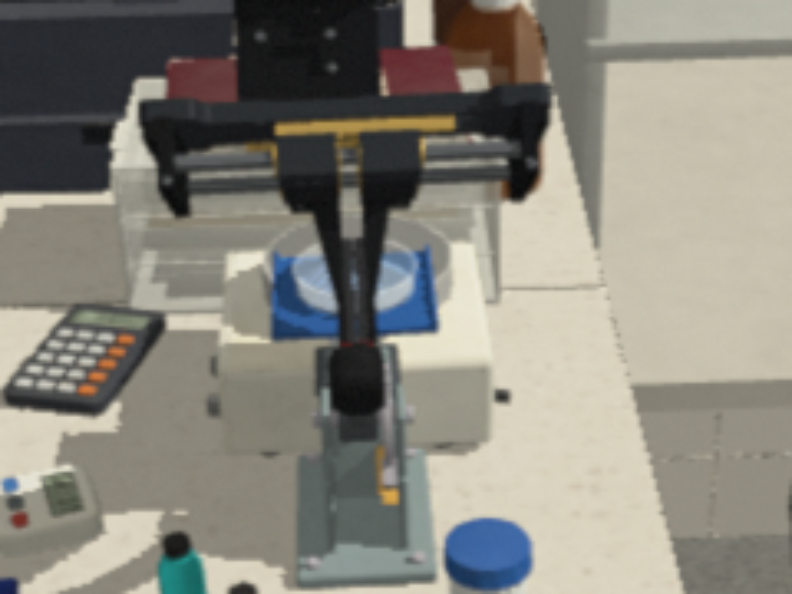

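View pics/wrist13.png

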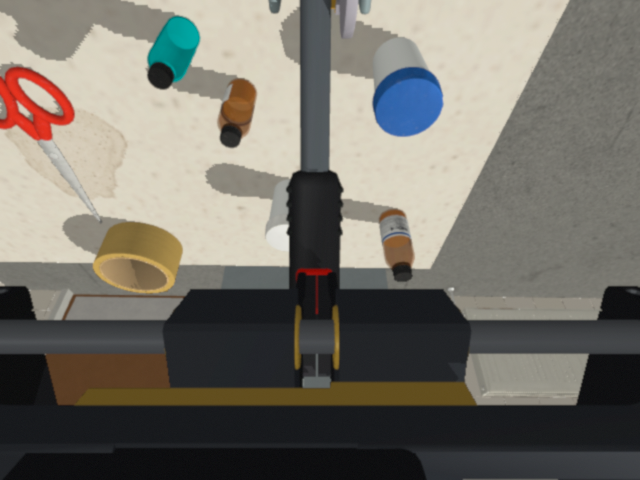

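The lever has moved: the grip is lower in the side view at (357,380) and the fingertips are still on the button at (315,272) in the wrist view. Continuing.

>>> arm_command(
  targets=[
    [[0.0002, 0, 0.006, 0, 1.8, 0, 1], [0.0005, 0, 0.0114, 0, 3.58, 0, 1], [0.0011, 0, 0.0166, 0, 5.36, 0, 1], [0.0018, 0, 0.0218, 0, 7.15, 0, 1], [0.0027, 0, 0.0269, 0, 8.94, 0, 1], [0.0038, 0, 0.032, 0, 10.73, 0, 1], [0.0051, 0, 0.037, 0, 12.5, 0, 1], [0.0065, 0, 0.0421, 0, 14.3, 0, 1], [0.0081, 0, 0.047, 0, 16.1, 0, 1], [0.0099, 0, 0.052, 0, 17.9, 0, 1]],
  ],
)

```text
time_s: 16.7
tool_pos: [0.4656, -0.1607, 0.1232]
tool_rot: [-179.9, 17.7, 91.8]
force: [-0.9, 4.3, 4.1]
grip_width: 0.0004
```

Run:
```python
from cell import *
from h import *
commit([.0099,0,.052,0,17.9,0])
f,d=favg(3);print(f)
cv2.imwrite(f"pics/wrist14.png",d["img"][:,:,::-1])
o=get_obs();print(o["tool_pos"],load()[0],o["tool_rot"])
d=read_camera("side");cv2.imwrite(f"pics/side14.png",cv2.resize(d["img"][130:310,180:420,::-1],None,fx=3.3,fy=3.3))
for k in range(19,35):
    t=57.3-2*k; a=50-(50+11.5)*(2*k/68.8); print(k,rel(*pressb(t,8.5,a,33.4,dd=.5)))
```

```text
[0.43 2.14 3.33]
[ 0.46543404 -0.16173516  0.12312103] [ 0.46611953 -0.161575    0.12372944] [-179.94350805   17.8372279    91.75141933]
19 [0.0007, 0.0, 0.0053, -0.0, 1.77, 0.0]
20 [0.0012, 0.0, 0.0105, -0.0, 3.55, 0.0]
21 [0.002, 0.0, 0.0157, -0.0, 5.34, 0.0]
22 [0.003, 0.0, 0.0208, -0.0, 7.13, 0.0]
23 [0.0041, 0.0, 0.0259, -0.0, 8.92, 0.0]
24 [0.0054, 0.0, 0.031, -0.0, 10.7, 0.0]
25 [0.0069, 0.0, 0.0361, -0.0, 12.49, 0.0]
26 [0.0086, 0.0, 0.0411, -0.0, 14.28, 0.0]
27 [0.0104, 0.0, 0.046, -0.0, 16.07, 0.0]
28 [0.0124, 0.0, 0.0508, -0.0, 17.86, 0.0]
29 [0.0146, 0.0, 0.0556, -0.0, 19.64, 0.0]
30 [0.017, 0.0, 0.0604, -0.0, 21.43, 0.0]
31 [0.0195, 0.0, 0.065, -0.0, 23.22, 0.0]
32 [0.0222, 0.0, 0.0696, -0.0, 25.01, 0.0]
33 [0.025, 0.0, 0.074, -0.0, 26.79, 0.0]
34 [0.028, 0.0, 0.0784, -0.0, 28.58, 0.0]
```

View pics/wrist14.png

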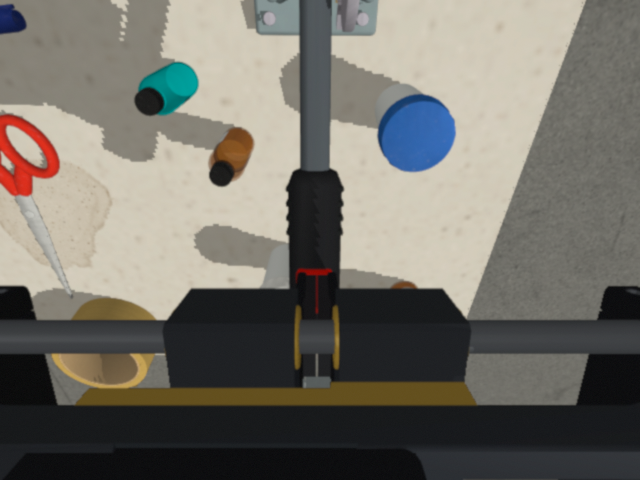

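View pics/side14.png

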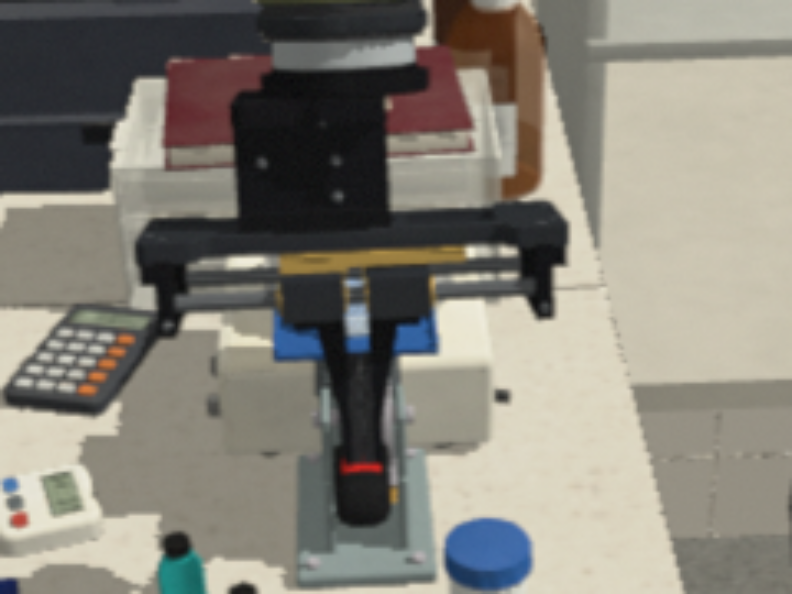

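Still on the button, at (315,272) in the wrist view. Blue pot (417,133) is well clear of the fingers.

>>> arm_command(
  targets=[
    [[0.0005, 0, 0.0053, 0, 1.8, 0, 1], [0.001, 0, 0.0105, 0, 3.55, 0, 1], [0.0017, 0, 0.0157, 0, 5.34, 0, 1], [0.0027, 0, 0.0208, 0, 7.13, 0, 1], [0.0037, 0, 0.026, 0, 8.92, 0, 1], [0.005, 0, 0.0311, 0, 10.7, 0, 1], [0.0064, 0, 0.0362, 0, 12.5, 0, 1], [0.0081, 0, 0.0412, 0, 14.3, 0, 1], [0.0098, 0, 0.0462, 0, 16.07, 0, 1], [0.0118, 0, 0.051, 0, 17.86, 0, 1]],
  ],
)

```text
time_s: 17.9
tool_pos: [0.4657, -0.1648, 0.0712]
tool_rot: [-179.9, -0.1, 91.9]
force: [-0.4, 3.5, 5.8]
grip_width: 0.0004
```

Run:
```python
from cell import *
from h import *
commit([.0118,0,.051,0,17.86,0])
f,d=favg(3);print(f)
cv2.imwrite(f"pics/wrist15.png",d["img"][:,:,::-1])
o=get_obs();print(o["tool_pos"],load()[0],o["tool_rot"])
for k in (29,30,31,32,33,34,34.4):
    t=57.3-2*k; a=50-(50+11.5)*(2*k/68.8); print(k,rel(*pressb(t,8.5,a,33.4,dd=1)))
print(rel(*pressb(-11.5,11,-11.5,33.4,dd=1)))
```

```text
[0.07 1.42 4.08]
[ 0.46542423 -0.1658015   0.07085264] [ 0.46625346 -0.16592629  0.07156347] [-1.79909758e+02 -2.92431648e-02  9.17816438e+01]
29 [0.0008, 0.0, 0.0053, -0.0, 1.78, 0.0]
30 [0.0016, 0.0, 0.0105, -0.0, 3.57, 0.0]
31 [0.0025, 0.0, 0.0157, -0.0, 5.36, 0.0]
32 [0.0037, 0.0, 0.0209, -0.0, 7.15, 0.0]
33 [0.005, 0.0, 0.026, -0.0, 8.93, 0.0]
34 [0.0065, 0.0, 0.0311, -0.0, 10.72, 0.0]
34.4 [0.0072, 0.0, 0.0331, -0.0, 11.44, 0.0]
[0.0077, 0.0, 0.0356, -0.0, 11.44, 0.0]
```

View pics/wrist15.png

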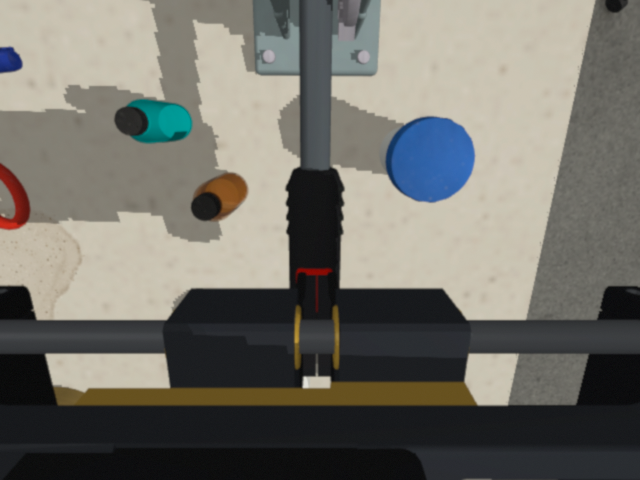

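>>> arm_command(
  targets=[
    [[0.0005, 0, 0.0053, 0, 1.8, 0, 1], [0.001, 0, 0.0105, 0, 3.57, 0, 1], [0.002, 0, 0.0157, 0, 5.36, 0, 1], [0.003, 0, 0.0209, 0, 7.15, 0, 1], [0.0043, 0, 0.026, 0, 8.93, 0, 1], [0.006, 0, 0.0311, 0, 10.72, 0, 1], [0.007, 0, 0.0331, 0, 11.44, 0, 1], [0.0072, 0, 0.0335, 0, 11.44, 0, 1], [0.0072, 0, 0.0335, 0, 11.44, 0, 1]],
  ],
)

```text
time_s: 18.95
tool_pos: [0.4658, -0.1585, 0.0398]
tool_rot: [-179.9, -11.4, 91.8]
force: [-4.7, 0.3, 18.1]
grip_width: 0.0005
```

Run:
```python
from cell import *
from h import *
commit([.0072,0,.0335,0,11.44,0])
f,d=favg(3);print(f)
o=get_obs();print(o["tool_pos"],load()[0],o["tool_rot"])
p=o["tool_pos"];r=R.from_euler('xyz',o["tool_rot"],degrees=True)
q=p-r.apply([0,0,.0334]);v=dnl(q,0);print('lever angle est if button full',v, np.degrees(np.arctan2(v[1],v[0])-np.arctan2(14,150)))
d=read_camera("side");cv2.imwrite(f"pics/side16.png",cv2.resize(d["img"][130:310,180:420,::-1],None,fx=3.3,fy=3.3))
```

```text
[-4.16  0.68 17.73]
[ 0.46580724 -0.15849268  0.03983184] [ 0.46602412 -0.15869358  0.03807131] [-179.94558361  -11.40187876   91.84315972]
lever angle est if button full (np.float64(149.98633082206632), np.float64(-17.427338421192374), np.float64(-0.18754821517232698)) -11.959799013664735
```

View pics/side16.png

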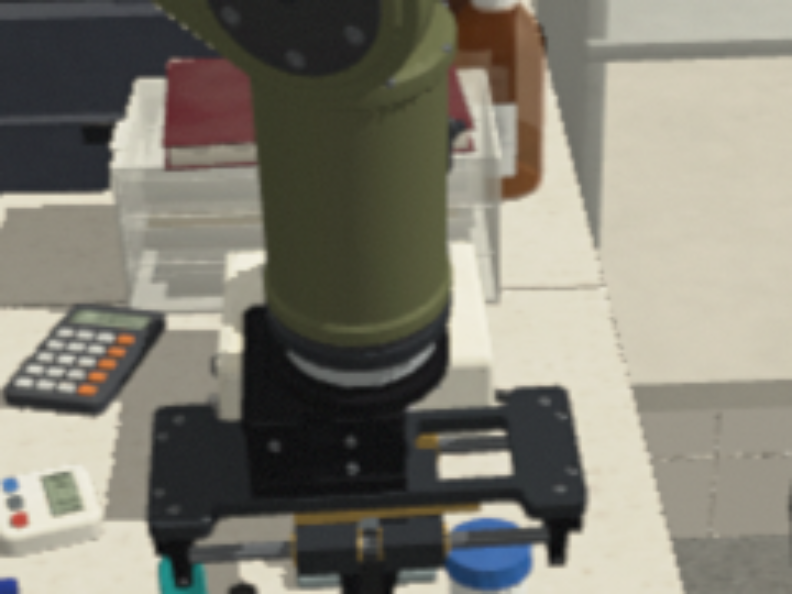

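18 N pushing back at lever angle of about −11.9°: the bottom stop is reached. Next I retract straight back along the tool.

>>> arm_command(
  targets=[
    [[0, 0, -0.003, 0, 0, 0, 1], [0, 0, -0.006, 0, 0, 0, 1], [0, 0, -0.01, 0, 0, 0, 1], [0, 0, -0.02, 0, 0, 0, 1], [0, 0, -0.06, 0, 0, 0, 1], [0, 0, -0.1, 0, 0, 0, 1], [0, 0, -0.14, 0, 0, 0, 1], [0, 0, -0.18, 0, 0, 0, 1], [0, 0, -0.2, 0, 0, 0, 1]],
  ],
)

```text
time_s: 20.05
tool_pos: [0.4677, -0.2002, 0.2373]
tool_rot: [179.8, -11.3, 91.7]
force: [-0.4, 0.4, 0.4]
grip_width: 0.0002
```

Run:
```python
from cell import *
from h import *
commit([0,0,-.2,0,0,0])
d=read_camera("wrist");cv2.imwrite(f"pics/wrist17.png",d["img"][:,:,::-1])
W=cloud(d);h=cv2.cvtColor(d["img"],cv2.COLOR_RGB2HSV);r=(h[...,1]>180)&((h[...,0]<6)|(h[...,0]>174))
Q=W[r];Q=Q[(Q[:,0]>.44)&(Q[:,0]<.49)&(Q[:,2]>.04)&(Q[:,1]<-.1)]
L=np.array([dnl(q,-11.5) for q in Q]);print(len(L),np.percentile(L,[5,50,95],axis=0) if len(L) else '')
g=(h[...,2]<60)&(abs(W[...,0]-.465)<.008)&(W[...,1]<-.11)&(W[...,1]>-.15)&(W[...,2]>.03)&(W[...,2]<.12)
print(g.sum(),np.median([dnl(q,-11.5) for q in W[g]],axis=0))
o=get_obs();print(o["tool_pos"],load()[0],o["tool_rot"],o["force"])
d=read_camera("side");cv2.imwrite(f"pics/side17.png",cv2.resize(d["img"][130:310,180:420,::-1],None,fx=3.3,fy=3.3))
d=read_camera("top");np.savez('/tmp/top17.npz',**d);cv2.imwrite(f"pics/top17.png",d["img"][:,:,::-1])
```

```text
482 [[138.06880628   9.10721324 -10.32635973]
 [148.89608551  18.43868051  -2.19530883]
 [160.57144592  19.92613787   6.79022359]]
665 [114.62624971  10.7738996   -0.15177796]
[ 0.46863511 -0.20120054  0.23919304] [ 0.46728869 -0.19855454  0.23405473] [179.67325911 -11.1649806   91.72562356] [ 0.74767106 -1.69405413  1.63374775]
```

View pics/wrist17.png

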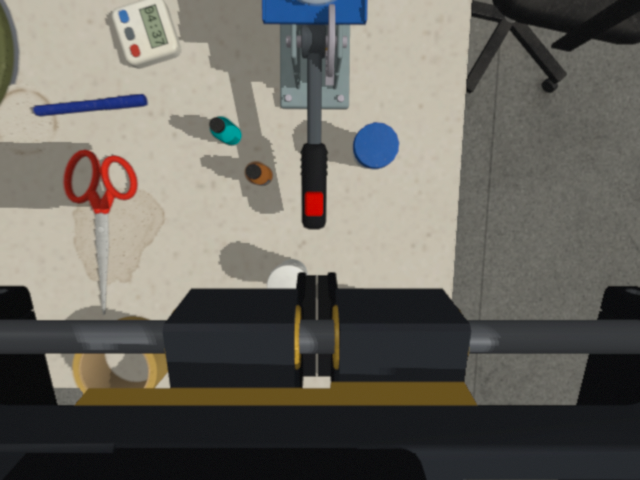

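View pics/side17.png

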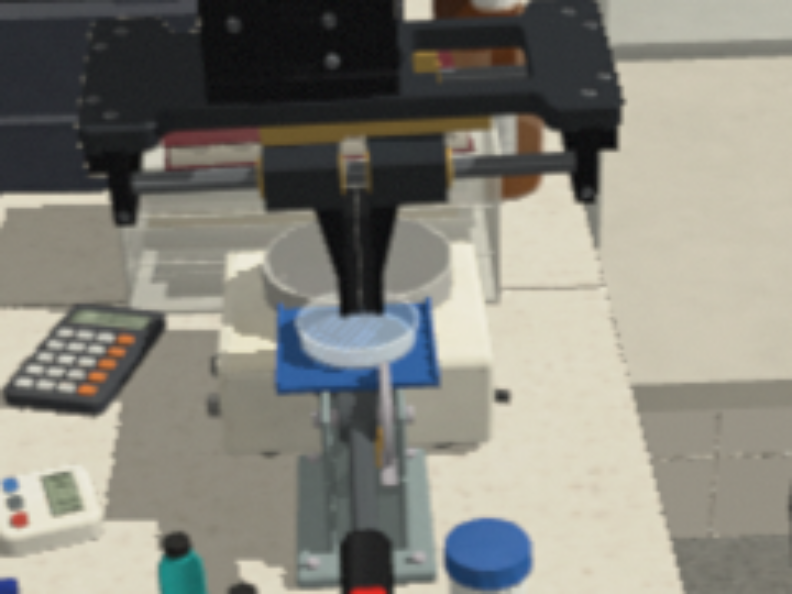

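View pics/top17.png

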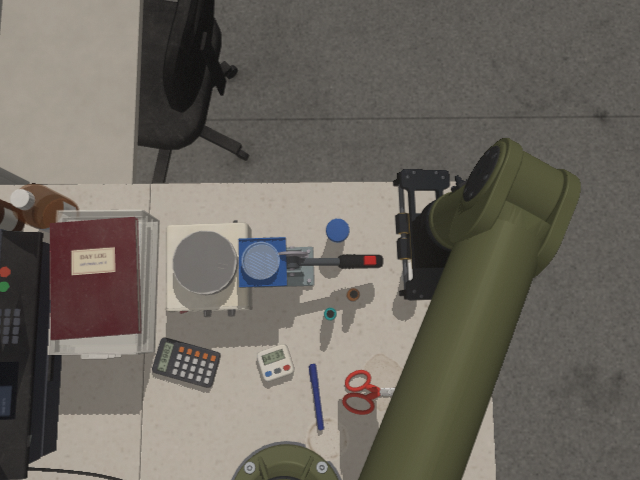

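The lever is level-down and the red button stands out: its face is at n≈19–20 mm and the grip surface at 11 mm. Platform and dish are lowered beside the plate. Next I measure the platform and dish.

Run:
```python
from h import *
d=dict(np.load('/tmp/top17.npz'));W=cloud(d);I=d["img"];h=cv2.cvtColor(I,cv2.COLOR_RGB2HSV)
m=((h[...,0]>100)&(h[...,0]<125)&(h[...,1]>120)&(W[...,2]>.09)&(W[...,2]<.13));m[:,:225]=0;m[:,295:]=0
print('platform',cv2.minAreaRect(W[m][:,:2].astype(np.float32)),np.nanmedian(W[m],0))
m=(W[...,2]>.112)&(W[...,2]<.14);m[:,:225]=0;m[:,295:]=0;m[:220]=0;m[300:]=0
Q=W[m];print('high',len(Q),cv2.minEnclosingCircle(Q[:,:2].astype(np.float32)),np.median(Q,0))
for rw in range(236,290,4): print(rw,[int(round(1000*W[rw,c,2])) for c in range(236,292,4)])
cv2.imwrite('pics/c17.png',cv2.resize(I[220:300,160:310,::-1],None,fx=5,fy=5,interpolation=cv2.INTER_CUBIC))
```

```text
platform ((0.4597800076007843, 0.03940431773662567), (0.09172437340021133, 0.08930517733097076), 0.8395976424217224) [0.44271541 0.02870661 0.10501539]
high 248 ((0.4606797695159912, 0.0261224452406168), 0.05295073240995407) [0.47412292 0.0373508  0.118132  ]
236 [70, 68, 71, 70, -3, 1, 2, -2, -1, 2, 0, 0, -1, 0]
240 [66, 107, 102, 104, 106, 104, 103, 105, 106, 107, 104, 107, 105, 2]
244 [69, 106, 108, 102, 119, 111, 108, 109, 120, 105, 106, 103, 107, -3]
248 [69, 104, 107, 119, 107, 107, 109, 111, 110, 108, 105, 104, 104, 12]
252 [69, 108, 120, 110, 107, 109, 105, 105, 106, 107, 112, 112, 120, 120]
256 [99, 101, 116, 107, 109, 107, 109, 107, 105, 107, 111, 106, 109, 101]
260 [104, 108, 107, 107, 105, 105, 108, 105, 111, 109, 105, 103, 105, 102]
264 [101, 106, 108, 108, 106, 103, 106, 104, 104, 104, 106, 102, 103, 102]
268 [98, 103, 119, 107, 107, 103, 104, 110, 107, 103, 104, 102, 107, 92]Traceback (most recent call last):
  File "<stdin>", line 7, in <module>
ValueError: cannot convert float NaN to integer
```

Run:
```python
from h import *
from scipy.optimize import least_squares
d=dict(np.load('/tmp/top17.npz'));W=cloud(d);I=d["img"]
m=(W[...,2]>.1145)&(W[...,2]<.126)&(W[...,1]>-.003)&(W[...,1]<.086)&(W[...,0]>.415)&(W[...,0]<.505)
Q=W[m][:,:2];print(len(Q))
f=lambda p:np.hypot(Q[:,0]-p[0],Q[:,1]-p[1])-.0345
s=least_squares(f,[.46,.037],loss='soft_l1',f_scale=.002);print(s.x,np.median(abs(s.fun)),np.round(np.percentile(Q,[2,50,98],axis=0),4))
c=proj(d,[*s.x,.12]);print(c)
im=cv2.resize(I[220:300,160:310],None,fx=5,fy=5,interpolation=cv2.INTER_CUBIC)[:,:,::-1].copy()
for a in np.linspace(0,6.28,40):
    q=proj(d,[s.x[0]+.0355*np.cos(a),s.x[1]+.0355*np.sin(a),.1205]);cv2.circle(im,tuple(int(v) for v in (q-[160,220])*5+2),2,(0,255,0),-1)
cv2.imwrite('pics/c18.png',im)
```

```text
178
[0.46101021 0.04093533] 0.000760835294607725 [[0.4263 0.0043]
 [0.4688 0.0452]
 [0.4955 0.0755]]
[260.6116281  260.21363706]
```

View pics/c18.png

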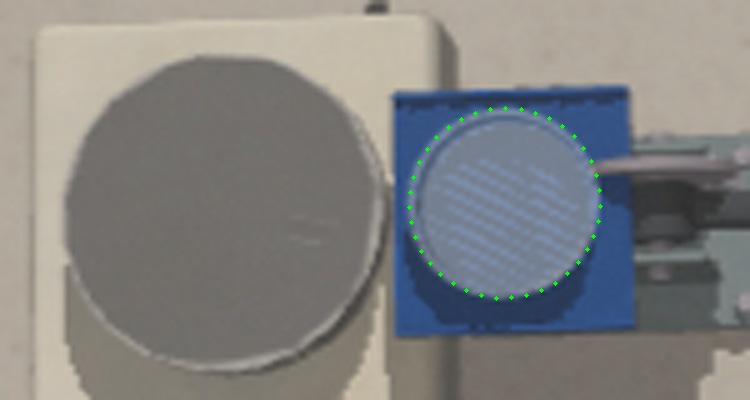

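The dish rim fit is good: centre (0.461, 0.041), rim height 0.12. Next I move above it with the gripper open and check where the open fingertips really are.

Run:
```python
from h import *
print(rel([.461,.041,.22],R0(91.8,0)))
```

```text
[0.232, 0.0012, 0.0616, -0.0, -11.5, 0.0]
```

>>> arm_command(
  targets=[
    [[0.04, 0.0002, 0.008, 0, -3, 0, -1], [0.08, 0.0004, 0.017, 0, -6, 0, -1], [0.12, 0.0006, 0.028, 0, -9, 0, -1], [0.16, 0.001, 0.04, 0, -11.5, 0, -1], [0.2, 0.001, 0.052, 0, -11.5, 0, -1], [0.232, 0.0012, 0.0616, 0, -11.5, 0, -1], [0.232, 0.0012, 0.0616, 0, -11.5, 0, -1], [0.232, 0.0012, 0.0616, 0, -11.5, 0, -1], [0.232, 0.0012, 0.0616, 0, -11.5, 0, -1], [0.232, 0.0012, 0.0616, 0, -11.5, 0, -1]],
  ],
)

```text
time_s: 21.2
tool_pos: [0.4605, 0.0396, 0.219]
tool_rot: [-179.9, -0.0, 91.6]
force: [0.3, 0.2, 0.4]
grip_width: 0.0723
```

Run:
```python
from cell import *
from h import *
commit([0.232, 0.0012, 0.0616, 0, -11.5, 0])
o=get_obs();print(o["tool_pos"],o["tool_rot"],o["grip_width"],load()[0])
for n in("wrist","side"):
    d=read_camera(n);cv2.imwrite(f"pics/{n}19.png",d["img"][:,:,::-1]);np.savez(f"/tmp/{n}19.npz",**d)
    for b in (0,.0334):
        print(n,b,[proj(d,o["tool_pos"]+[s*.05,0,b]).round(0) for s in(-1,1)])
```

```text
[0.46048104 0.03960821 0.21898395] [-1.79938300e+02 -6.32852725e-03  9.16297304e+01] 0.07231897716821761 [0.46095504 0.04098887 0.21995375]
wrist 0 [array([229., 267.]), array([403., 272.])]
wrist 0.0334 [array([213., 293.]), array([418., 298.])]
side 0 [array([257., 179.]), array([313., 178.])]
side 0.0334 [array([256., 162.]), array([312., 160.])]
```

View pics/wrist19.png

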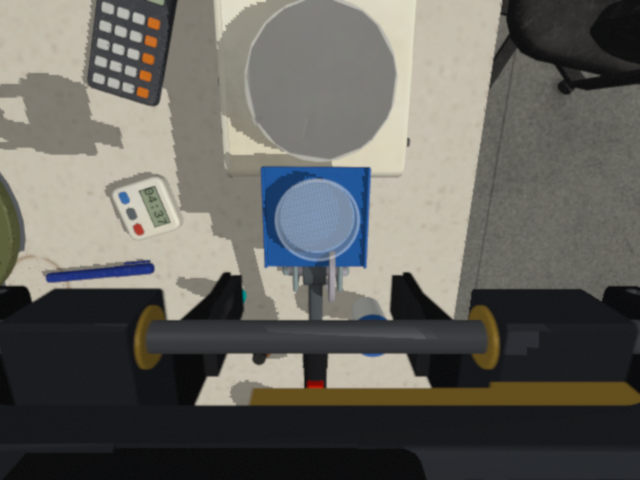

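View pics/side19.png

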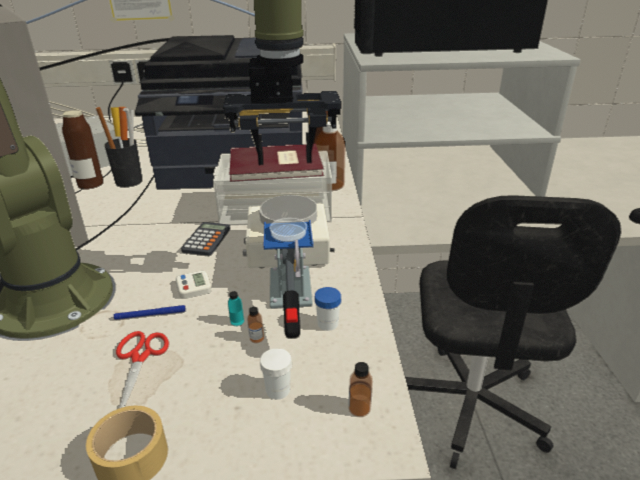

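Side view: the open tips end at about row 163, so the tips sit 33 mm behind the reported TCP here too. I'll aim the tips at z ≈ 0.112. First I check the tray beyond the stirrer.

Run:
```python
from h import *
d=dict(np.load('/tmp/top0.npz'));W=cloud(d)
for c in(60,100,130,145,152,157): print(c,np.round(W[260,c],3),np.round(W[330,c],3))
m=(W[...,1]>.18)&(W[...,1]<.45)&(W[...,0]<.65);print(np.nanmax(W[m][:,2]))
print(rel([.461,.041,.095],R0(91.8,0)),rel([.461,.041,.079],R0(91.8,0)))
```

```text
60 [0.462 0.407 0.138] [0.336 0.399 0.139]
100 [0.462 0.335 0.134] [0.335 0.328 0.137]
130 [0.462 0.28  0.133] [0.335 0.275 0.135]
145 [0.467 0.265 0.09 ] [0.334 0.265 0.073]
152 [0.472 0.264 0.048] [0.334 0.265 0.025]
157 [0.476 0.264 0.011] [ 0.334  0.262 -0.   ]
0.26594950893471103
[0.0, 0.0001, 0.125, -0.0, -0.0, 0.0] [0.0, 0.0001, 0.141, -0.0, -0.0, 0.0]
```

>>> arm_command(
  targets=[
    [[0, 0, 0.03, 0, 0, 0, -1], [0, 0, 0.06, 0, 0, 0, -1], [0, 0, 0.09, 0, 0, 0, -1], [0, 0, 0.11, 0, 0, 0, -1], [0, 0, 0.12, 0, 0, 0, -1], [0, 0, 0.125, 0, 0, 0, -1], [0, 0, 0.125, 0, 0, 0, -1], [0, 0, 0.125, 0, 0, 0, -1]],
  ],
)

```text
time_s: 22.1
tool_pos: [0.4616, 0.0412, 0.0954]
tool_rot: [179.9, 0.0, 91.8]
force: [0.1, 0.5, -0.5]
grip_width: 0.0871
```

Run:
```python
from cell import *
from h import *
commit([0,0,.125,0,0,0])
f,d=favg(2)
o=get_obs();print(f,o["tool_pos"],o["tool_rot"],o["grip_width"],load()[0])
cv2.imwrite(f"pics/wrist20.png",d["img"][:,:,::-1])
d=read_camera("side");cv2.imwrite(f"pics/side20.png",cv2.resize(d["img"][120:270,190:390,::-1],None,fx=4,fy=4))
```

```text
[ 0.34  0.41 -0.3 ] [0.46155378 0.04119653 0.09547425] [1.79898605e+02 2.39606504e-02 9.17774585e+01] 0.08713542596081437 [0.46094789 0.04099339 0.09495375]
```

View pics/wrist20.png

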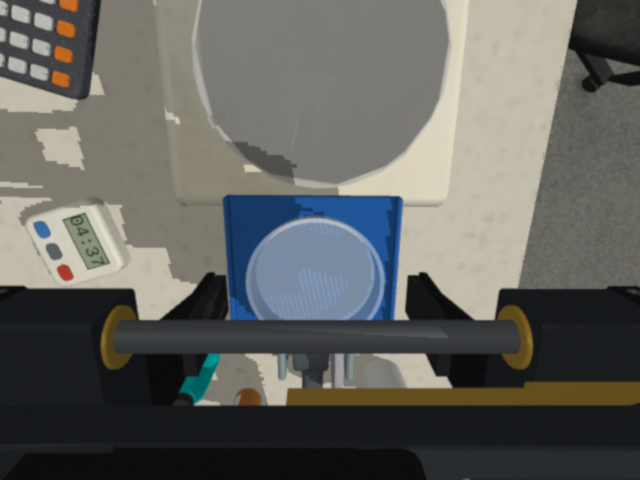

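View pics/side20.png

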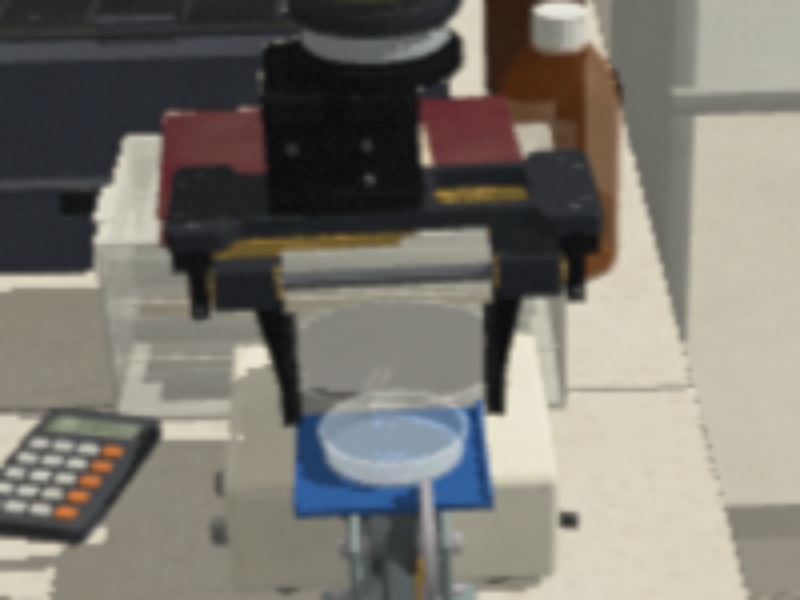

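The fingers are open on either side of the dish, with tips at (290,420) and (495,410) in the crop. Lowering the last 16 mm.

>>> arm_command(
  targets=[
    [[0, 0, 0.005, 0, 0, 0, -1], [0, 0, 0.009, 0, 0, 0, -1], [0, 0, 0.013, 0, 0, 0, -1], [0, 0, 0.016, 0, 0, 0, -1], [0, 0, 0.016, 0, 0, 0, -1], [0, 0, 0.016, 0, 0, 0, -1]],
  ],
)

```text
time_s: 22.85
tool_pos: [0.4606, 0.0413, 0.0784]
tool_rot: [-180.0, -0.0, 91.8]
force: [0.1, 0.7, -0.2]
grip_width: 0.087
```

Run:
```python
from cell import *
from h import *
commit([0,0,.016,0,0,0])
f,d=favg(3)
o=get_obs();print(f,o["tool_pos"],o["grip_width"],load()[0])
d=read_camera("side");cv2.imwrite(f"pics/side21.png",cv2.resize(d["img"][170:260,220:360,::-1],None,fx=5.5,fy=5.5))
```

```text
[-0.14  0.63 -0.08] [0.460833   0.04124352 0.07863528] 0.08678417451017582 [0.46094698 0.04099396 0.07895375]
```

View pics/side21.png

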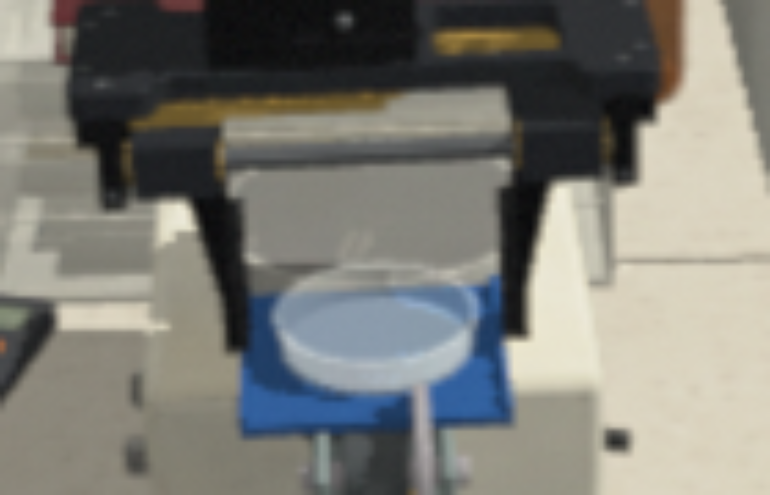

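>>> arm_command(
  targets=[
    [[0, 0, 0, 0, 0, 0, -0.8], [0, 0, 0, 0, 0, 0, -0.7], [0, 0, 0, 0, 0, 0, -0.6], [0, 0, 0, 0, 0, 0, -0.5], [0, 0, 0, 0, 0, 0, -0.4], [0, 0, 0, 0, 0, 0, -0.4], [0, 0, 0, 0, 0, 0, -0.4]],
  ],
  newtons=4,
)

```text
time_s: 23.75
tool_pos: [0.4607, 0.0412, 0.0785]
tool_rot: [180.0, 0.0, 91.8]
force: [0.2, 0.5, 0.2]
grip_width: 0.0698
```

Run:
```python
from cell import *
from h import *
f,d=favg(3)
o=get_obs();print(f,o["tool_pos"],o["grip_width"])
d=read_camera("side");cv2.imwrite(f"pics/side22.png",cv2.resize(d["img"][170:260,220:360,::-1],None,fx=5.5,fy=5.5))
print(rel([.4603,.1505,.080],R0(91.8,0)))
```

```text
[-0.72 -0.1   0.19] [0.46066586 0.04122229 0.07849885] 0.06964561273597497
[0.1095, 0.0028, -0.001, -0.0, -0.0, 0.0]
```

View pics/side22.png

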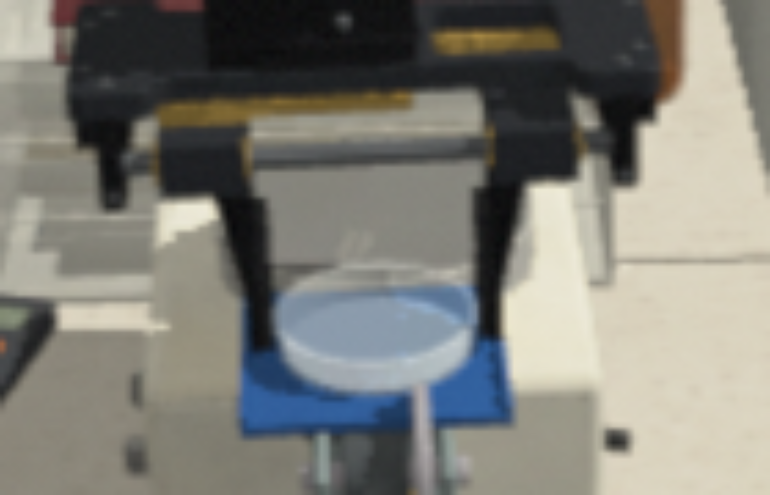

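The dish is gripped (opening about 70 mm; 71 mm dish). Sliding across.

>>> arm_command(
  targets=[
    [[0.004, 0.0001, -0.0003, 0, 0, 0, -0.4], [0.012, 0.0003, -0.0005, 0, 0, 0, -0.4], [0.02, 0.0005, -0.0005, 0, 0, 0, -0.4], [0.028, 0.0007, -0.0005, 0, 0, 0, -0.4], [0.036, 0.0009, -0.0005, 0, 0, 0, -0.4], [0.044, 0.0011, -0.0005, 0, 0, 0, -0.4], [0.052, 0.0013, -0.0005, 0, 0, 0, -0.4], [0.056, 0.0014, -0.0005, 0, 0, 0, -0.4], [0.056, 0.0014, -0.0005, 0, 0, 0, -0.4]],
  ],
)

```text
time_s: 24.85
tool_pos: [0.4603, 0.0981, 0.079]
tool_rot: [-180.0, -0.0, 91.9]
force: [0.5, -0.1, -1.0]
grip_width: 0.07
```

Run:
```python
from cell import *
from h import *
commit([.056,.0014,-.0005,0,0,0])
f,d=favg(2)
o=get_obs();print(f,o["tool_pos"],o["grip_width"])
cv2.imwrite(f"pics/wrist23.png",d["img"][:,:,::-1])
print(rel([.4603,.150,.0785],R0(91.8,0)))
```

```text
[ 0.02  0.48 -0.54] [0.46030939 0.0970184  0.07892841] 0.06977482385635193
[0.053, 0.0014, 0.001, -0.0, -0.0, 0.0]
```

View pics/wrist23.png

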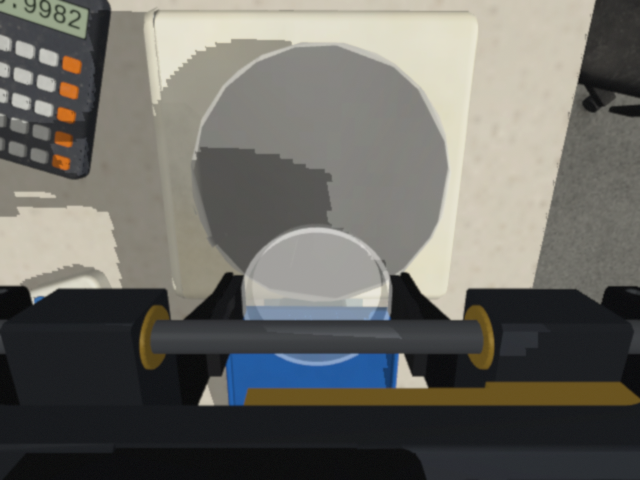

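The dish is carried along, halfway across the gap, centred between the fingers (317,296). Continuing.

>>> arm_command(
  targets=[
    [[0.008, 0.0002, 0, 0, 0, 0, -0.4], [0.016, 0.0004, 0, 0, 0, 0, -0.4], [0.024, 0.0006, 0, 0, 0, 0, -0.4], [0.032, 0.0008, 0, 0, 0, 0, -0.4], [0.04, 0.001, 0, 0, 0, 0, -0.4], [0.047, 0.0012, 0.0005, 0, 0, 0, -0.4], [0.053, 0.0014, 0.001, 0, 0, 0, -0.4], [0.053, 0.0014, 0.001, 0, 0, 0, -0.4], [0.053, 0.0014, 0.001, 0, 0, 0, -0.4]],
  ],
)

```text
time_s: 25.85
tool_pos: [0.46, 0.1502, 0.0779]
tool_rot: [-180.0, 0.0, 91.8]
force: [0.4, 0.2, -0.6]
grip_width: 0.0698
```

Run:
```python
from cell import *
from h import *
commit([.053,.0014,.001,0,0,0])
f,d=favg(2)
o=get_obs();print(f,o["tool_pos"],o["grip_width"])
cv2.imwrite(f"pics/wrist24.png",d["img"][:,:,::-1])
d=read_camera("side");cv2.imwrite(f"pics/side24.png",cv2.resize(d["img"][150:260,220:360,::-1],None,fx=5,fy=5))
```

```text
[ 0.42 -0.41 -0.4 ] [0.46009343 0.14981871 0.0779099 ] 0.06966945888416574
```

View pics/wrist24.png

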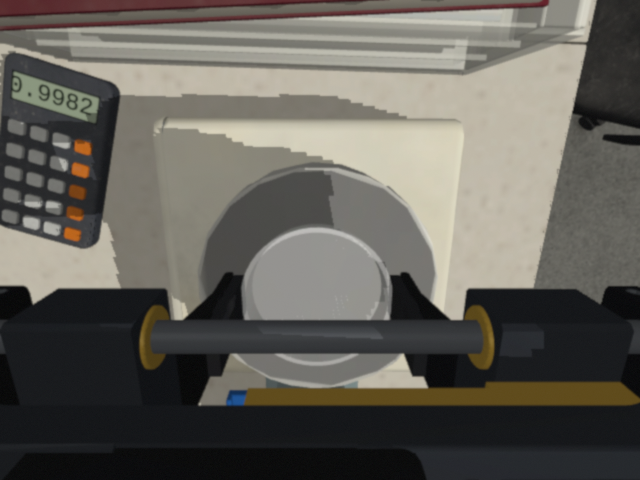

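View pics/side24.png

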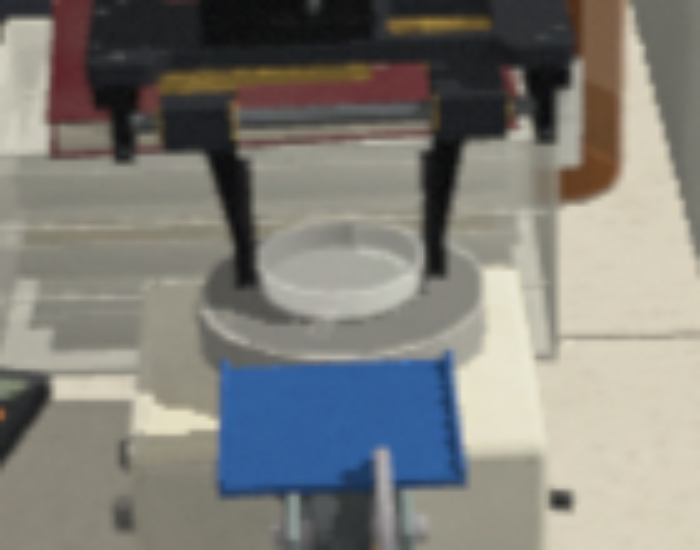

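The dish sits over the middle of the plate: dish (317,293), plate centre about (318,275) in perspective. Next I open gently, rise and clear the view.

>>> arm_command(
  targets=[
    [[0, 0, 0.0005, 0, 0, 0, -0.5], [0, 0, 0.0005, 0, 0, 0, -0.7], [0, 0, 0.0005, 0, 0, 0, -0.9], [0, 0, 0, 0, 0, 0, -1], [0, 0, 0, 0, 0, 0, -1], [0, 0, 0, 0, 0, 0, -1], [0, 0, -0.02, 0, 0, 0, -1], [0, 0, -0.06, 0, 0, 0, -1], [0, 0, -0.11, 0, 0, 0, -1], [0, 0, -0.16, 0, 0, 0, -1]],
  ],
)

```text
time_s: 27.0
tool_pos: [0.4594, 0.1503, 0.2396]
tool_rot: [-180.0, 0.0, 91.8]
force: [1.7, -0.3, -0.5]
grip_width: 0.0869
```

>>> arm_command(
  targets=[
    [[-0.05, 0, -0.02, 0, 0, 0, -1], [-0.1, 0, -0.04, 0, 0, 0, -1], [-0.15, 0, -0.04, 0, 0, 0, -1], [-0.2, 0, -0.04, 0, 0, 0, -1], [-0.25, 0, -0.04, 0, 0, 0, -1], [-0.3, 0, -0.04, 0, 0, 0, -1], [-0.35, 0, -0.04, 0, 0, 0, -1], [-0.4, 0, -0.04, 0, 0, 0, -1], [-0.4, 0, -0.04, 0, 0, 0, -1], [-0.4, 0, -0.04, 0, 0, 0, -1]],
  ],
)

```text
time_s: 28.0
tool_pos: [0.4718, -0.2515, 0.2772]
tool_rot: [-179.9, -0.1, 91.6]
force: [-0.5, -0.0, -0.5]
grip_width: 0.0871
```

Run:
```python
from cell import *
from h import *
from scipy.optimize import least_squares
for n in("side","top"):
    d=read_camera(n);cv2.imwrite(f"pics/{n}25.png",d["img"][:,:,::-1])
W=cloud(d)
m=(W[...,2]>.1125)&(W[...,2]<.126)&(W[...,1]>.09)&(W[...,1]<.21)&(W[...,0]>.40)&(W[...,0]<.52)
Q=W[m][:,:2];print(len(Q))
s=least_squares(lambda p:np.hypot(Q[:,0]-p[0],Q[:,1]-p[1])-.0345,[.46,.15],loss='soft_l1',f_scale=.002);print('dish',s.x,np.median(abs(s.fun)),'plate',circ(W,(165,245,215,310),.097,.112)[0])
h=cv2.cvtColor(d["img"],cv2.COLOR_RGB2HSV);r=(h[...,1]>180)&((h[...,0]<6)|(h[...,0]>174));
q=W[r];q=q[(q[:,0]>.44)&(q[:,0]<.49)&(q[:,1]<-.1)&(q[:,1]>-.2)];print('button',np.percentile([dnl(x,-11.5) for x in q],[5,50,95],axis=0))
print('blue',circ(W,(320,355,212,248),.058,.075)[0],'white',circ(W,(395,435,255,295),.058,.075)[0])
o=get_obs();print(o["tool_pos"],o["time_s"],o["force"])
```

```text
179
dish [0.46060368 0.14949671] 0.0007161148879183885 plate [0.4584 0.1341]
button [[139.90647309  16.20357414  -7.91647973]
 [150.04096617  19.0848084   -1.4327858 ]
 [159.16493735  22.81863981   6.11538999]]
blue [ 0.5265 -0.1042] white [ 0.4401 -0.2521]
[ 0.47297467 -0.24785627  0.27793422] 28.1 [-0.36050829 -0.13790304  0.06620308]
```

View pics/side25.png

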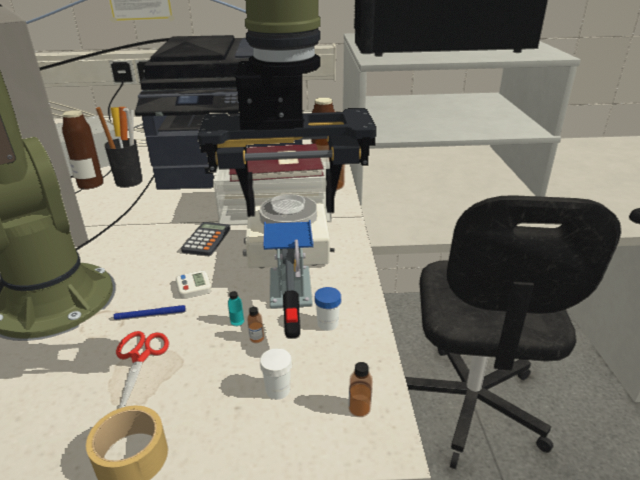

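View pics/top25.png

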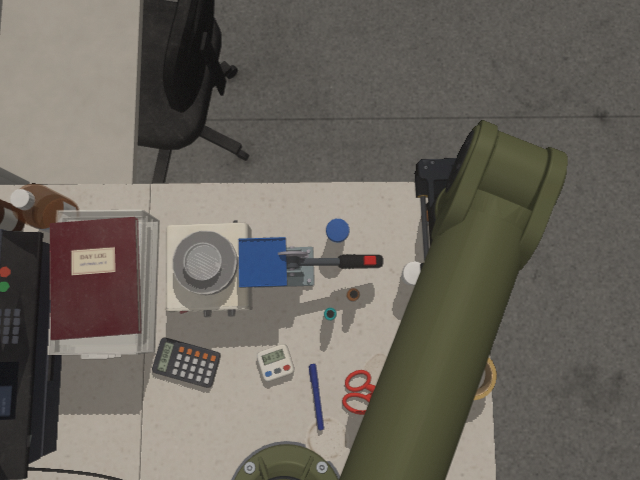

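The dish rim fit (0.4606, 0.1495) agrees with the plate centre (0.460, 0.1496) to within 1 mm. The lever is down with the button out. Both pots are where they were, and the bottle is upright at (361,390). I hand in after a short settling hold.

>>> arm_command(
  targets=[
    [[0, 0, 0, 0, 0, 0, -1], [0, 0, 0, 0, 0, 0, -1], [0, 0, 0, 0, 0, 0, -1], [0, 0, 0, 0, 0, 0, -1], [0, 0, 0, 0, 0, 0, -1]],
  ],
)

```text
time_s: 28.6
tool_pos: [0.4726, -0.2493, 0.2781]
tool_rot: [180.0, 0.0, 91.8]
force: [0.3, 0.3, 0.1]
grip_width: 0.0871
```

```bash
python3 -c "
from cell import *
o=get_obs();print(o['time_s'],o['force'],o['tool_pos']);print(sign_off())"
```

```text
28.6 [0.33303514 0.26487668 0.11849478] [ 0.47259605 -0.24933407  0.27812471]
the job is handed in; nothing more can be done
None
```

The job is done and handed in at 28.6 s, with the gripper open and touching nothing.

- **Bottle:** the large amber dropper bottle was the one under the lever. I set it upright on the bench at about (0.56, -0.29). The last measurements put both pots within about 0.2 mm of their starting positions.
- **Lift:** I pressed the red button with the closed fingertips and kept it pressed through the whole swing to the bottom stop, where about 18 N pushed back. After I let go, the button stood about 8 mm out of the grip. The platform surface measured about 105 mm high, so the lever is latched.
- **Dish:** I gripped it lightly and slid it across. The final rim fit puts its centre at (0.4606, 0.1495). The plate centre, measured before the dish covered it, is (0.4600, 0.149–0.150), so it is within about 1 mm.

Two checks disagreed:
- **Fingertip position:** the tips really end about 33 mm behind the reported TCP. The first press touched nothing, so I advanced until I felt contact and corrected the later moves for this.
- **Plate fit:** the last automatic fit of the plate's circle came out wrong, at (0.458, 0.134). The lowered platform is almost at the same height and fell inside the fitted area, so I used the earlier, clean measurement of the plate.

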